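Lock the bayonet ring on the melting kettle

ROBOT

A 7-joint arm with a two-finger parallel gripper is mounted at the origin on a cart in front of the work surface, level with it; the furniture and walls round the work are solid. World frame = base frame: x ahead of the robot, y to its left, z up, the work surface at z = 0. Lengths are in m, angles in rad, forces in N, time in s.
With the tool pointing down it reaches from about 0.425 to 1.025 m from the base axis. Payload 3.6 kg.
Tool frame: the origin (TCP) lies between the finger pads; the fingertips stand 8 mm ahead of it and the grasp point (between the pads) lies 11 mm behind it (manip.tip_extent is the distance from the TCP to the fingertips, in m); z points along the fingers, y is the line along which they close (so a half turn about z gives the same grasp; the last joint's range is limited). The gripper opens to 85 mm and grips with 20 to 120 N. Pads are 22 mm wide; open, the fingers measure 114 mm over their backs; the gripper's body (76 mm by 85 mm) begins 54 mm behind the grasp point. The pads swing forward as they close: fully open they stand 13 mm farther back than shut.
Start: joints at [-1.438, 0.591, 0.048, 1.609, -0.033, 0.943, -0.034], TCP at [0.163, 0.706, 0.239] pointing down, gripper open.
Joint ranges: [-2.69, 2.69], [-0.47, 2.24], [-1.27, 1.36], [0.19, 2.51], [-1.53, 4.68], [0.08, 2.07], [-3.09, 3.09]. Speed limits (rad/s): [2.57, 2.57, 3.14, 3.14, 3.14, 3.14, 3.14].

INTERFACE

Orientations are given as a unit quaternion [w, x, y, z].
In Python, from cell import manip, optics gives the robot as it stands.
- The arm moves only by the tool send_rows, never from a script. Its arguments are lists of equal length, an entry for each row: "claw": the closure in counts, from 0 (fully open) to 255 (shut); "travel": the shift along the tool's x, y, z in mm, a list of three; "yaw": the turn about the tool's z in rad. In form: {"claw": [claw, ...], "travel": [[dx, dy, dz], ...], "yaw": [yaw, ...]}. A call has 1 to 12 rows; each row shifts and turns the commanded pose from where the row before left it, along the tool's axes as they then stand; what a row does not reach is not made up. A row lasts 1/8 s, in which the tool goes at most 62.5 mm and 10.7 degrees, less where a joint would pass 70% of its speed; a pose out of reach is approached as far as the arm can. A call with a gripper value outside its range is refused whole. The fingers move at their own pace and stop on an object; the grip force is fixed at half the most. Time passes only in rows, so rows that do not move let the fingers close. It gives the time, the measured TCP pose, the force, the opening and the grip force at its end, in the units of the state.
- manip.get_obs(): the state, without advancing time (a new reading comes with each control period).
- optics.snapshot(name): name is "side" or "top"; returns the picture (384x512x3 uint8, red, green, blue); there is no depth.
- optics.camera_params(name): a dict with "fx", "fy", "cx", "cy" (pixels), "dist_coeffs" ([k1, k2, p1, p2, k3] as OpenCV has them; the pictures are not rectified), "world_from_camera" (4x4, takes a point from camera to world coordinates). Camera axes: x right, y down, z forward; pixel columns grow to the right and rows downward; lengths in m; the calibration is good to about 2 mm. A picture is of the moment at which its call begins. camera_params takes no time and is no camera call.
- manip.job_done(): hands the job in; it is judged then, once.
The state is a dict: "t": time; "joints": joint angles; "dq": joint speeds; "effort": joint torques, N m; "tcp_pos": TCP position; "tcp_rot": TCP orientation; "contact_force": force on the tool from outside, world axes, zero at the start; "torque": the same for the moment, N m; "opening": opening from 0.0 (shut) to 1.0 (fully open); "gripper_force": force on a finger pad.
Only numpy, scipy, OpenCV 4.12 (cv2) and the standard library are available. Lean on these libraries where they do the work, as an engineer would, in place of code of your own. Each camera call takes 0.05 s, during which the arm holds its last target. There are 200 camera calls.

TASK

Free the kettle's mouth: slide the hold-down dog along its T-slot to the open end, lift it out and stand it upright in the parts tray. Then set the bayonet ring into the mouth and twist it a quarter turn clockwise until it clicks locked against its stop. Leave the other things on the table where they are.

Things in the scene. Friction and masses are not known exactly. Their poses are not given: they have to be found in the camera images.
- kettle: Squat round melting kettle, fixed: white drum with steel top, 172 mm across, 60 mm high, with a bayonet mouth in its top. Origin on the drum's axis at table level, z up. A T-slot rail, 50 mm wide and 24 mm high, runs from the drum along the kettle's -y. The ring enters with its bar along the kettle's y (in line with the rail) and is locked with its bar along the kettle's x.
- mouth (a point): Centre of the mouth, on the drum's axis at the floor of the lug track, 40 mm up; axes as the kettle's. Below: bore 104 mm across, 22 mm deep. The track is 156 mm across, 13 mm high, roofed at 53 to 60 mm height by two tabs round an opening 122 mm across, with two gaps 34 mm wide at +y and -y for the ring's lugs. Turns clockwise from above only, 90 degrees, to a solid stop.
- slot_end (a point): Where the rail's lips end, 155 mm from the drum's axis along the kettle's -y, on the rail's floor (4 mm above the table); axes as the kettle's. The lips begin at the drum; beyond this point the bare floor goes on 50 mm more: the open end. Slot opening 18 mm wide, cavity under the lips 38 mm wide and 13 mm high.
- ring_grip (a point): Bayonet ring: steel ring with closed plate and a straight dark bar grip, loose, flat on the table at the start. Point in the bar on the ring's axis, 60 mm above its underside; x along the bar, z up. Bar 100 mm long, 18 mm wide, upright faces from 48 to 74 mm above the underside. Seated, this point is 86 mm above the table. About 0.3 kg. Half a turn makes no difference.
- ring_lug (a point): Round nose of one of the ring's two equal lugs, at the +x end of its bar, 72 mm from the axis and 19 mm above the underside (the other is at the -x end). Lugs 20 mm wide, 10 mm thick, 14 to 24 mm above the underside. Ring's body 110 mm across from 14 to 33 mm; below it a skirt 99 mm across, tapering over its lowest 9 mm to 84 mm.
- dog_mid (a point): Hold-down dog, loose, in the T-slot at the start: middle of its dark post, 60 mm above its underside; y toward its finger (to the drum at the start), z up. Post 20 mm (x) by 28 mm (y), up to 120 mm. T-foot of slippery nylon, 34 mm (x) by 44 mm (y), 10 mm high; collar up to 32 mm. Lifts out once this point is over 177 mm from the kettle's axis. 0.25 kg. It slides easily; gripped low it does not tip and bind.
- dog_tip (a point): Tip of the dog's finger, 84 mm from the post's middle along its y, at mid-thickness, 67 mm above its underside. Finger 14 mm wide, 10 mm thick; at the start it reaches over the kettle's mouth, in the ring's way.
- tray: Open aluminium parts tray, fixed, 180 mm (x) by 130 mm (y), walls 4 mm thick and 25 mm high, floor 4 mm thick. Origin under its centre at table level.
- catch (a joint): Spring catch pin in the drum's wall near its +x side: 0 = sprung out, up to 0.006 m = pushed back. In the last 20 degrees of the turn a lug pushes it back 3 to 4 mm (some extra resistance, well under 1 N m); it springs out again behind the lug when the ring is fully locked.
- bottle: Bystander, loose: pale squeeze bottle with a green nozzle, 50 mm across, 162 mm tall. Origin under its centre.
- cup: Bystander, loose: small steel cup, 72 mm across, 36 mm tall. Origin under its centre.
- timer: Bystander, loose: round kitchen timer with a domed red top, 62 mm across, 48 mm tall. Origin under its centre.
- bark_a: Bystander, loose: dark broken chocolate piece, about 54x48x12 mm. Origin under its centre.
- bark_b: Bystander, loose: milk chocolate piece, about 48x46x12 mm. Origin under its centre.

How it is judged:
By the outcome, as a careful person would: the job done as asked, in the order asked, and still so for the second after the job is handed in, with the robot touching nothing.
It also fails if it takes over 72 s, if anything falls off the work surface, if the arm or the gripper's body presses on something with over 40 N, if the wrist force passes 120 N, or if a joint passes its speed limit or range.

## Working session

There is one attempt and no reset: what is moved stays moved. The work goes in short steps, Python scripts to look and compute and a tool call to move; the robot and the scene stay as the last step left them, time stands still between calls to the robot, and variables do not carry over. Pictures are saved under pics/ and viewed, at most 10 in all, crops included, and the job is handed in when it is done.

Besides the shell and the picture viewer there is one more tool, called by a JSON object that holds its "op" and its "data", one argument or row to a line. send_rows: Moves the arm, as the interface text tells. Its arguments: {"type":"object","properties":{"claw":{"type":"array","items":{"type":"number"}},"travel":{"type":"array","items":{"type":"array","items":{"type":"number"}}},"yaw":{"type":"array","items":{"type":"number"}}},"required":["claw","travel","yaw"]}

```bash
ls; mkdir -p pics
python3 - <<'E'
from cell import manip, optics
import cv2
print(manip.get_obs(), manip.tip_extent)
for n in("side","top"):
    im=optics.snapshot(n)[:,:,::-1]; cv2.imwrite(f"pics/{n}0.png",im); cv2.imwrite(f"pics/{n}0b.png",cv2.resize(im,(800,600),interpolation=cv2.INTER_CUBIC)); print(n,optics.camera_params(n))
E
```

```text
pics
{'t': 0.0, 'joints': array([-1.43749504,  0.59209186,  0.04827605,  1.60979504, -0.0333486 ,
        0.94270376, -0.03370976]), 'dq': array([ 1.24151706e-03, -5.12414884e-05, -1.16592719e-04,  4.46307670e-04,
        7.17533212e-04,  6.26538385e-04, -8.30234191e-04]), 'effort': array([-3.21795314e-04, -5.48697925e+01,  1.54636759e+00, -1.98128790e+01,
        9.35990538e-03,  8.77452112e-03,  1.70135905e-05]), 'tcp_pos': array([0.16281159, 0.70566925, 0.23817017]), 'tcp_rot': array([-8.91051188e-05,  1.13126543e-01,  9.93579983e-01, -1.09313577e-03]), 'contact_force': array([-0.31768236,  0.38077022, -0.17749574]), 'torque': array([-0.0134251 ,  0.01162237,  0.02872428]), 'gripper_force': 0.0, 'opening': 0.9997309362932099} 0.008
side {'fx': 384.258715499466, 'fy': 384.258715499466, 'cx': 263.6231971560193, 'cy': 191.8465346383638, 'dist_coeffs': array([0.04037613, 0.        , 0.        , 0.        , 0.        ]), 'world_from_camera': array([[ 0.98032269, -0.08645709,  0.17746151,  0.33931599],
       [-0.19695989, -0.48850698,  0.85003984, -0.91357943],
       [ 0.01319922, -0.86826615, -0.49592306,  0.59466012],
       [ 0.        ,  0.        ,  0.        ,  1.        ]])}
top {'fx': 402.3349787113432, 'fy': 402.3349787113432, 'cx': 253.03500829991643, 'cy': 195.34228635464063, 'dist_coeffs': array([0.01998449, 0.        , 0.        , 0.        , 0.        ]), 'world_from_camera': array([[-0.03805398, -0.97380013,  0.22419901,  0.28802784],
       [-0.99927452,  0.03674079, -0.01002763,  0.00246053],
       [ 0.00152766, -0.22441795, -0.97449179,  1.17853654],
       [ 0.        ,  0.        ,  0.        ,  1.        ]])}
```

View pics/top0b.png

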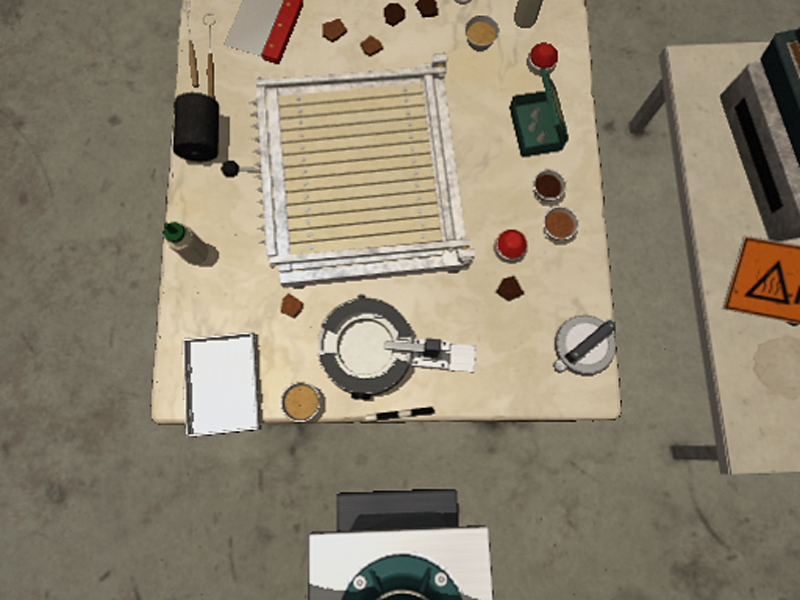

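View pics/side0b.png

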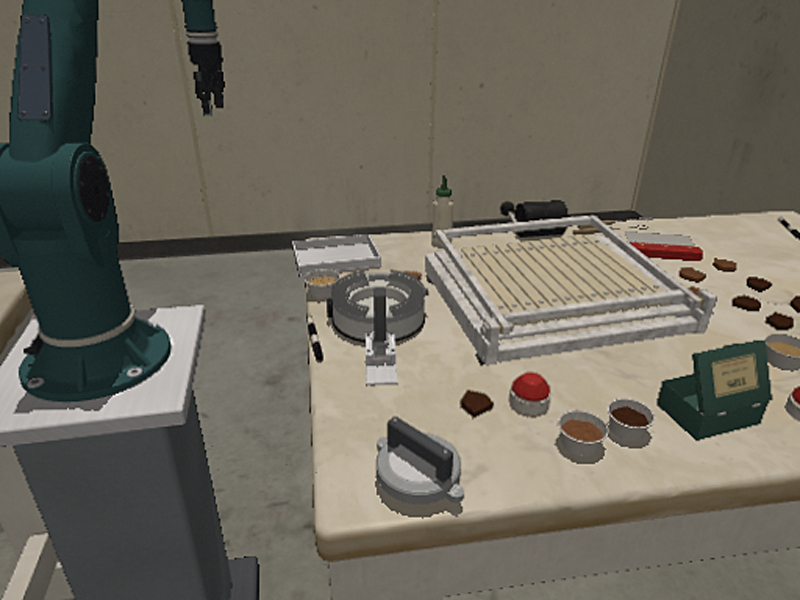

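```bash
cat > h.py <<'E'
import cv2, numpy as np
from scipy.spatial.transform import Rotation as R
try: from cell import manip, optics
except Exception: pass
def tile(im,x0,y0,w,h,s):
    c=cv2.resize(im[y0:y0+h,x0:x0+w],None,fx=s,fy=s,interpolation=cv2.INTER_CUBIC)
    for x in range(-(-x0//10)*10,x0+w,10):
        p=int((x-x0+.5)*s); cv2.line(c,(p,0),(p,6),(0,0,255),1)
        if x%20==0: cv2.putText(c,str(x),(p-10,16),0,.35,(0,0,255),1)
    for y in range(-(-y0//10)*10,y0+h,10):
        p=int((y-y0+.5)*s); cv2.line(c,(0,p),(6,p),(0,0,255),1)
        if y%20==0: cv2.putText(c,str(y),(8,p+4),0,.35,(0,0,255),1)
    return c
def ray(n,uv):
    P=optics.camera_params(n); K=np.array([[P["fx"],0,P["cx"]],[0,P["fy"],P["cy"]],[0,0,1]])
    q=cv2.undistortPoints(np.array([[uv]],float),K,P["dist_coeffs"])[0,0]
    T=P["world_from_camera"]; d=T[:3,:3]@[q[0],q[1],1]; return T[:3,3],d/np.linalg.norm(d)
def atz(n,uv,z):
    o,d=ray(n,uv); return o+d*(z-o[2])/d[2]
def tri(uvt,uvs):
    o1,d1=ray("top",uvt); o2,d2=ray("side",uvs)
    s=np.linalg.lstsq(np.c_[d1,-d2],o2-o1,rcond=None)[0]
    a=o1+s[0]*d1; b=o2+s[1]*d2; return (a+b)/2, np.linalg.norm(a-b)
def proj(n,p):
    P=optics.camera_params(n); K=np.array([[P["fx"],0,P["cx"]],[0,P["fy"],P["cy"]],[0,0,1]])
    T=np.linalg.inv(P["world_from_camera"]); return cv2.projectPoints(np.atleast_2d(p).astype(float),cv2.Rodrigues(T[:3,:3])[0],T[:3,3],K,P["dist_coeffs"])[0][:,0]
E
python3 - <<'E'
from h import *
t=cv2.imread("pics/top0.png"); s=cv2.imread("pics/side0.png")
a=np.zeros((600,800,3),np.uint8)
a[:300,:440]=tile(t,200,185,110,75,4); a[:300,440:]=tile(t,335,185,90,75,4)
a[300:,:400]=tile(s,200,168,100,75,4)[:300]; a[300:,400:]=tile(s,222,262,100,75,4)
cv2.imwrite("pics/c1.png",a)
E
```

```text
(no output)
```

View pics/c1.png

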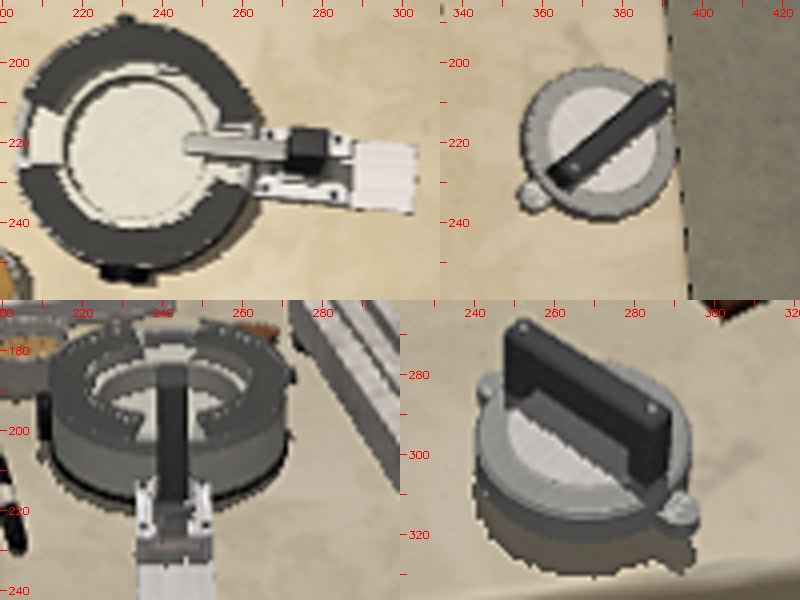

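```bash
cat > fit.py <<'E'
from h import *
from scipy.optimize import least_squares
np.set_printoptions(precision=4,suppress=True)
T=lambda x,y:((x+.5)/4-.5+200,(y+.5)/4-.5+185)
T2=lambda x,y:((x-440+.5)/4-.5+335,(y+.5)/4-.5+185)
S=lambda x,y:((x+.5)/4-.5+200,(y-300+.5)/4-.5+168)
S2=lambda x,y:((x-400+.5)/4-.5+222,(y-300+.5)/4-.5+262)
F=lambda x,y:((x+.5)*.64-.5,(y+.5)*.64-.5)
pts=np.array([atz("top",T(*p),.06)[:2] for p in [(80,42),(200,45),(245,85),(261,120),(20,160),(40,225),(100,262),(190,256)]])
r=least_squares(lambda q:np.hypot(*(pts-q[:2]).T)-.086,[.5,0]); print("kettle",r.x,r.fun*1e3)
rs=np.array([atz("side",S(*p),.06)[:2] for p in [(50,400),(289,405),(100,455),(250,450)]]); print("side r check",np.hypot(*(rs-r.x).T))
for p in [(416,145),(413,213)]: print("rail end",atz("top",T(*p),.004))
for p in [(367,384),(397,383)]: print("rail end side",atz("side",F(*p),.004))
for p in [(355,140),(352,208)]: print("slot end", atz("top",T(*p),.004))
print("tip",atz("top",T(183,143),.076),"post top",[atz("top",T(*p),.124) for p in [(288,127),(328,128),(327,158),(288,157)]])
print("post side",[atz("side",S(*p),.124) for p in [(160,366),(187,366)]])
print("bar ends", tri(T2(553,182),S2(519,325)),tri(T2(668,90),S2(655,408)))
print("lug",tri(T2(533,196),S2(487,388)),"lugB side",atz("side",S2(683,507),.024))
print("bark tops bar", [atz("top",T2(*p),.074) for p in [(553,182),(668,90)]])
rp=np.array([atz("top",T2(*p),.033)[:2] for p in [(595,68),(525,120),(530,165),(600,220),(645,205),(672,160)]])
r2=least_squares(lambda q:np.hypot(*(rp-q[:2]).T)-q[2],[.5,-.3,.055]); print("ring disc",r2.x,r2.fun*1e3)
print("tray",[atz("top",F(*p),.025) for p in [(184,339),(256,334),(260,429),(187,436)]])
E
python3 fit.py
```

```text
kettle [0.473  0.0458] [ 0.6079 -1.7688  0.1845  1.4192 -1.6741  2.2237 -0.7339 -1.2253]
side r check [0.0873 0.0972 0.1161 0.1185]
rail end [ 0.4753 -0.1559  0.004 ]
rail end [ 0.4252 -0.1504  0.004 ]
rail end side [ 0.4269 -0.1525  0.004 ]
rail end side [ 0.4742 -0.1586  0.004 ]
slot end [ 0.4807 -0.1112  0.004 ]
slot end [ 0.4306 -0.106   0.004 ]
tip [0.4713 0.015  0.076 ] post top [array([ 0.4715, -0.0556,  0.124 ]), array([ 0.4698, -0.0821,  0.124 ]), array([ 0.4497, -0.0803,  0.124 ]), array([ 0.4514, -0.0546,  0.124 ])]
post side [array([ 0.4552, -0.0572,  0.124 ]), array([ 0.4721, -0.0601,  0.124 ])]
bar ends (array([ 0.4377, -0.311 ,  0.0646]), np.float64(0.008206465591636222)) (array([ 0.493 , -0.3934,  0.0767]), np.float64(0.000677996411483918))
lug (array([ 0.4274, -0.3072,  0.0215]), np.float64(0.004414784465128073)) lugB side [ 0.5051 -0.4074  0.024 ]
bark tops bar [array([ 0.4323, -0.308 ,  0.074 ]), array([ 0.4938, -0.3945,  0.074 ])]
ring disc [ 0.4649 -0.355   0.0541] [ 0.7372  0.231  -1.4206  1.6154 -0.155  -1.0081]
tray [array([0.5045, 0.3853, 0.025 ]), array([0.5088, 0.2524, 0.025 ]), array([0.3349, 0.243 , 0.025 ]), array([0.3278, 0.3731, 0.025 ])]
```

{"op": "send_rows", "data": {
  "claw": [0, 0, 0, 0, 0, 0, 0, 0, 0],
  "travel": [
    [0, 0, 0],
    [0, 0, 0],
    [0, 0, 0],
    [0, 0, 0],
    [0, 0, 0],
    [0, 0, 0],
    [0, 0, 0],
    [0, 0, 0],
    [0, 0, 0]
  ],
  "yaw": [0.18, 0.18, 0.18, 0.18, 0.18, 0.18, 0.18, 0.18, 0.014]
}}

```text
t: 1.23
tcp_pos: [0.1625, 0.7061, 0.2386]
tcp_rot: [0.001, 0.744, 0.668, -0.0]
contact_force: [0.2, 0.7, 0.4]
opening: 1.002
gripper_force: 0.0
```

{"op": "send_rows", "data": {
  "claw": [0, 0, 0, 0, 0, 0, 0, 0, 0, 0],
  "travel": [
    [-28, 35, 0],
    [-28, 35, 0],
    [-28, 35, 0],
    [-28, 35, 0],
    [-28, 35, 0],
    [-28, 35, 0],
    [-28, 35, 0],
    [-28, 35, 0],
    [-28, 35, 0],
    [0, 0, 0]
  ],
  "yaw": [0, 0, 0, 0, 0, 0, 0, 0, 0, 0]
}}

```text
t: 2.48
tcp_pos: [0.4523, 0.4167, 0.2398]
tcp_rot: [0.001, 0.747, 0.665, 0.0]
contact_force: [-0.4, 0.6, 0.2]
opening: 0.999
gripper_force: 0.0
```

```bash
cat >> h.py <<'E'
def need(p,yang=None):
    "tool-axis shift (mm) to world TCP p, and yaw to bring the tool y to world angle yang"
    o=manip.get_obs(); w,x,y,z=o["tcp_rot"]; M=R.from_quat([x,y,z,w]).as_matrix()
    ya=np.arctan2(M[1,1],M[0,1])
    print("tcp",o["tcp_pos"].round(4),"yang",ya.round(4),"tilt",M[:2,2].round(4),"shift mm",(M.T@(np.array(p)-o["tcp_pos"])*1e3).round(1), None if yang is None else round((ya-yang+np.pi)%(2*np.pi)-np.pi,4),"F",o["contact_force"].round(1),"open",round(o["opening"],3),"t",o["t"],"q",o["joints"].round(2))
E
python3 -c "
from h import *
need([.4606,-.068,.20],-.11)"
```

```text
tcp [0.4523 0.4167 0.2398] yang -0.1157 tilt [ 0.0023 -0.0017] shift mm [-480.4   64.1   40.6] -0.0057 F [-0.4  0.6  0.2] open 0.999 t 2.475 q [-1.15  0.49  0.46  1.88 -0.28  0.84 -0.66]
```

{"op": "send_rows", "data": {
  "claw": [0, 0, 0, 0, 0, 0, 0, 0, 0, 0, 0, 0],
  "travel": [
    [-43.5, 6, 0],
    [-43.5, 6, 0],
    [-43.5, 6, 0],
    [-43.5, 6, 0],
    [-43.5, 6, 0],
    [-43.5, 6, 0],
    [-43.5, 6, 0],
    [-43.5, 6, 0],
    [-43.5, 6, 0],
    [-43.5, 5, 20],
    [-43.5, 5, 20],
    [0, 0, 0]
  ],
  "yaw": [0, 0, 0, 0, 0, 0, 0, 0, 0, 0, 0, 0]
}}

```text
t: 3.98
tcp_pos: [0.4584, -0.0641, 0.1985]
tcp_rot: [-0.0, 0.746, 0.666, -0.001]
contact_force: [-0.7, 1.1, 0.5]
opening: 1.004
gripper_force: 0.0
```

Run:
```python
from h import *
need([.4606,-.068,.20],-.11)
t=optics.snapshot("top")[:,:,::-1]; s=optics.snapshot("side")[:,:,::-1]
cv2.imwrite("pics/t1.png",t); cv2.imwrite("pics/s1.png",s)
a=np.zeros((600,800,3),np.uint8)
a[:,:400]=tile(t,230,165,80,120,5); a[:,400:]=tile(s,205,120,80,120,5); cv2.imwrite("pics/c2.png",a)
```

```text
tcp [ 0.4584 -0.0641  0.1985] yang -0.1142 tilt [-0.0022 -0.0011] shift mm [-3.6  2.6 -1.5] -0.0042 F [-0.7  1.1  0.5] open 1.004 t 3.975 q [-0.36  0.37  0.51  2.24 -0.31  0.61  0.26]
```

View pics/c2.png

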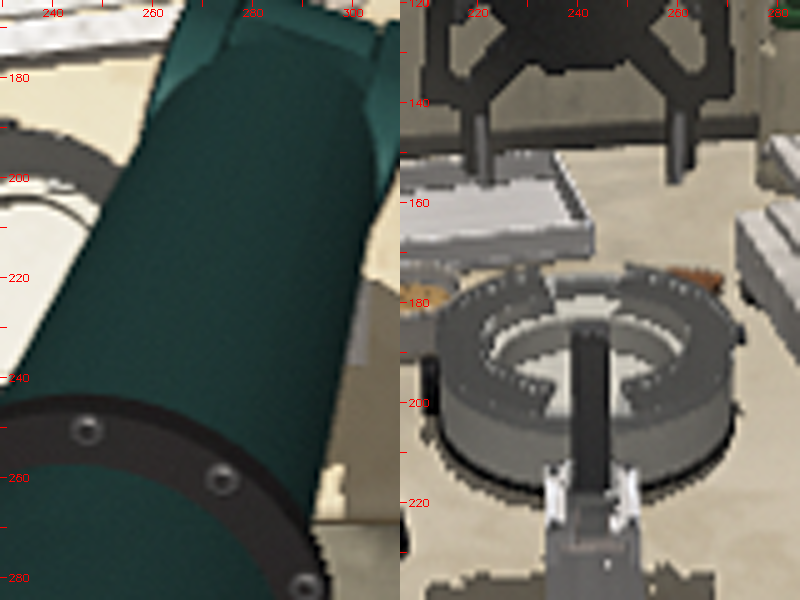

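Run:
```python
from h import *
def aty(uv,y):
    o,d=ray("side",uv); return (o+d*(y-o[1])/d[1]).round(4)
print("tips",[aty((205+c/5-.4,155),-.064) for c in (81,281,181)])
for r in (330,400,470): print("post",[aty((205+c/5-.4,120+r/5-.4),-.082) for c in (171,209,190)])
```

```text
tips [array([ 0.4101, -0.064 ,  0.2116]), array([ 0.5082, -0.064 ,  0.2043]), array([ 0.4586, -0.064 ,  0.208 ])]
post [array([ 0.4497, -0.082 ,  0.1337]), array([ 0.4688, -0.082 ,  0.1319]), array([ 0.4592, -0.082 ,  0.1328])]
post [array([ 0.4489, -0.082 ,  0.0932]), array([ 0.4684, -0.082 ,  0.0912]), array([ 0.4586, -0.082 ,  0.0922])]
post [array([ 0.4481, -0.082 ,  0.0511]), array([ 0.468 , -0.082 ,  0.0488]), array([ 0.458 , -0.082 ,  0.0499])]
```

{"op": "send_rows", "data": {
  "claw": [0, 0, 0, 0, 0, 0, 0, 0, 0],
  "travel": [
    [-3.6, 2.2, 0],
    [0, 0, 20],
    [0, 0, 25],
    [0, 0, 25],
    [0, 0, 25],
    [0, 0, 20],
    [0, 0, 12],
    [0, 0, 5],
    [0, 0, 0]
  ],
  "yaw": [-0.004, 0, 0, 0, 0, 0, 0, 0, 0]
}}

```text
t: 5.2
tcp_pos: [0.4617, -0.0648, 0.0675]
tcp_rot: [0.0, 0.743, 0.669, 0.0]
contact_force: [0.3, -1.2, 0.0]
opening: 1.0
gripper_force: 0.0
```

{"op": "send_rows", "data": {
  "claw": [120, 160, 190, 220, 255, 255, 255, 255],
  "travel": [
    [0, 0, 0],
    [0, 0, 0],
    [0, 0, 0],
    [0, 0, 0],
    [0, 0, 0],
    [0, 0, 0],
    [0, 0, 0],
    [0, 0, 0]
  ],
  "yaw": [0, 0, 0, 0, 0, 0, 0, 0]
}}

```text
t: 6.2
tcp_pos: [0.4616, -0.0652, 0.0676]
tcp_rot: [0.0, 0.744, 0.669, 0.0]
contact_force: [0.1, 0.3, 5.3]
opening: 0.226
gripper_force: 51.0
```

```bash
python3 -c "
from h import *
k=np.array([.473,.0458]);d=np.array([-.111,-.9938])
need([*(k+.187*d),.066],-.11)"
```

```text
tcp [ 0.4616 -0.0652  0.0676] yang -0.1061 tilt [ 0.0006 -0.    ] shift mm [-75.4  -1.3   1.6] 0.0039 F [0.1 0.3 5.3] open 0.226 t 6.2 q [-0.15  0.6   0.26  2.3  -0.52  0.29  0.46]
```

{"op": "send_rows", "data": {
  "claw": [255, 255, 255, 255, 255],
  "travel": [
    [-5, 0, 0],
    [-8, 0, 0],
    [-8, 0, 0],
    [-8, 0, 0],
    [0, 0, 0]
  ],
  "yaw": [0, 0, 0, 0, 0]
}}

```text
t: 6.82
tcp_pos: [0.4587, -0.0945, 0.0676]
tcp_rot: [0.001, 0.744, 0.668, 0.0]
contact_force: [-0.9, -0.2, 6.6]
opening: 0.225
gripper_force: 51.0
```

```bash
python3 -c "
from h import *
k=np.array([.473,.0458]);d=np.array([-.111,-.9938])
need([*(k+.187*d),.066],-.11)"
```

```text
tcp [ 0.4587 -0.0945  0.0676] yang -0.1067 tilt [ 0.0012 -0.0005] shift mm [-45.9  -1.6   1.6] 0.0033 F [-0.9 -0.2  6.6] open 0.225 t 6.825 q [-0.08  0.6   0.25  2.3  -0.51  0.29  0.51]
```

{"op": "send_rows", "data": {
  "claw": [255, 255, 255, 255, 255, 255],
  "travel": [
    [-9, -0.4, 0],
    [-9, -0.4, 0],
    [-9, 0, 0],
    [-9, 0, 0],
    [-7, 0, 0],
    [0, 0, 0]
  ],
  "yaw": [0, 0, 0, 0, 0, 0]
}}

```text
t: 7.58
tcp_pos: [0.4534, -0.1367, 0.0676]
tcp_rot: [0.0, 0.744, 0.669, 0.0]
contact_force: [-0.8, 0.7, 6.6]
opening: 0.229
gripper_force: 51.0
```

{"op": "send_rows", "data": {
  "claw": [255, 255, 255],
  "travel": [
    [0, 0, -6],
    [0, 0, -6],
    [0, 0, 0]
  ],
  "yaw": [0, 0, 0]
}}

```text
t: 7.95
tcp_pos: [0.4529, -0.1364, 0.0796]
tcp_rot: [0.0, 0.743, 0.669, 0.0]
contact_force: [0.1, -0.6, -3.7]
opening: 0.229
gripper_force: 50.2
```

{"op": "send_rows", "data": {
  "claw": [255, 255, 255, 255, 255, 255],
  "travel": [
    [0, 0, -15],
    [0, 0, -20],
    [0, 0, -25],
    [0, 0, -25],
    [0, 0, -15],
    [0, 0, 0]
  ],
  "yaw": [0, 0, 0, 0, 0, 0]
}}

```text
t: 8.7
tcp_pos: [0.4535, -0.1366, 0.1804]
tcp_rot: [0.001, 0.743, 0.669, 0.001]
contact_force: [0.1, -0.4, -3.1]
opening: 0.232
gripper_force: 50.7
```

Run:
```python
from h import *
need([.42,.288+.003,.18],-.11)
t=optics.snapshot("top")[:,:,::-1]; s=optics.snapshot("side")[:,:,::-1]
cv2.imwrite("pics/t2.png",t); cv2.imwrite("pics/s2.png",s)
a=np.zeros((600,800,3),np.uint8)
a[:,:400]=tile(t,110,190,80,120,5); a[:,400:]=tile(s,205,110,80,120,5); cv2.imwrite("pics/c3.png",a)
```

```text
tcp [ 0.4535 -0.1366  0.1804] yang -0.1057 tilt [ 0.0026 -0.0002] shift mm [ 4.217e+02 -7.840e+01  2.000e-01] 0.0043 F [ 0.1 -0.4 -3.1] open 0.232 t 8.7 q [-0.15  0.4   0.46  2.23 -0.33  0.57  0.44]
```

View pics/c3.png

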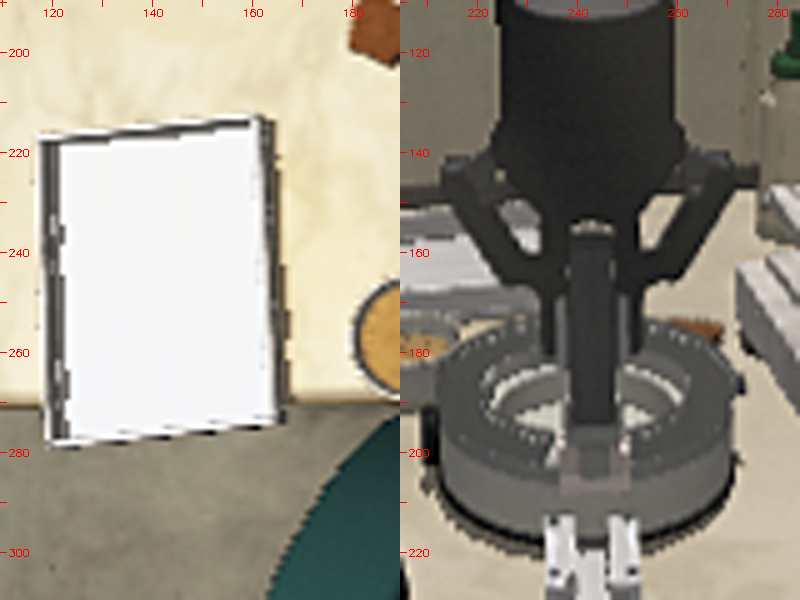

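{"op": "send_rows", "data": {
  "claw": [255, 255, 255, 255, 255, 255, 255, 255, 255, 255, 255, 255],
  "travel": [
    [20, -3, 0],
    [40, -7, 0],
    [40, -7, 0],
    [42, -7, 0],
    [42, -7, 0],
    [42, -8, 0],
    [42, -8, 0],
    [42, -8, 0],
    [42, -7, 0],
    [42, -7, 0],
    [30, -4, 0],
    [0, 0, 0]
  ],
  "yaw": [0, 0, 0, 0, 0, 0, 0, 0, 0, 0, 0, 0]
}}

```text
t: 10.3
tcp_pos: [0.4243, 0.2959, 0.178]
tcp_rot: [-0.0, 0.742, 0.671, -0.0]
contact_force: [-0.8, -1.2, -3.1]
opening: 0.223
gripper_force: 50.6
```

```bash
python3 -c "
from h import *
need([.425,.293,.0675],-.11)"
```

```text
tcp [0.4243 0.2959 0.178 ] yang -0.1004 tilt [-0.001  -0.0002] shift mm [ -2.8   1.1 110.5] 0.0096 F [-0.8 -1.2 -3.1] open 0.223 t 10.3 q [-1.05  0.46  0.47  2.14 -0.36  0.62 -0.42]
```

{"op": "send_rows", "data": {
  "claw": [255, 255, 255, 255, 255, 255, 255],
  "travel": [
    [-2.5, 1, 20],
    [0, 0, 25],
    [0, 0, 25],
    [0, 0, 20],
    [0, 0, 12],
    [0, 0, 5],
    [0, 0, 0]
  ],
  "yaw": [0, 0, 0, 0, 0, 0, 0]
}}

```text
t: 11.18
tcp_pos: [0.4261, 0.2898, 0.0723]
tcp_rot: [0.0, 0.744, 0.668, -0.0]
contact_force: [-0.1, -0.1, -3.3]
opening: 0.226
gripper_force: 50.7
```

{"op": "send_rows", "data": {
  "claw": [255, 255, 255],
  "travel": [
    [0, 0, 2],
    [0, 0, 1.5],
    [0, 0, 0]
  ],
  "yaw": [0, 0, 0]
}}

```text
t: 11.55
tcp_pos: [0.426, 0.2903, 0.069]
tcp_rot: [-0.0, 0.743, 0.669, 0.0]
contact_force: [0.2, -0.2, -3.4]
opening: 0.227
gripper_force: 50.7
```

{"op": "send_rows", "data": {
  "claw": [255, 255, 255, 255],
  "travel": [
    [0, 0, 1],
    [0, 0, 1],
    [0, 0, 0.6],
    [0, 0, 0]
  ],
  "yaw": [0, 0, 0, 0]
}}

```text
t: 12.05
tcp_pos: [0.4261, 0.2904, 0.0676]
tcp_rot: [-0.001, 0.744, 0.669, 0.0]
contact_force: [-3.1, -1.3, 11.6]
opening: 0.225
gripper_force: 52.7
```

{"op": "send_rows", "data": {
  "claw": [215, 205, 190, 150, 80, 0, 0, 0],
  "travel": [
    [0, 0, 0],
    [0, 0, 0],
    [0, 0, 0],
    [0, 0, 0],
    [0, 0, 0],
    [0, 0, 0],
    [0, 0, 0],
    [0, 0, 0]
  ],
  "yaw": [0, 0, 0, 0, 0, 0, 0, 0]
}}

```text
t: 13.05
tcp_pos: [0.4259, 0.2901, 0.0661]
tcp_rot: [0.0, 0.744, 0.669, -0.0]
contact_force: [-0.5, 0.3, 0.5]
opening: 0.998
gripper_force: 0.0
```

{"op": "send_rows", "data": {
  "claw": [0, 0, 0, 0, 0, 0, 0],
  "travel": [
    [0, 0, -10],
    [0, 0, -25],
    [0, 0, -30],
    [0, 0, -30],
    [0, 0, -30],
    [0, 0, -30],
    [0, 0, 0]
  ],
  "yaw": [0, 0, 0, 0, 0, 0, 0]
}}

```text
t: 13.92
tcp_pos: [0.4273, 0.291, 0.2238]
tcp_rot: [-0.0, 0.744, 0.669, 0.003]
contact_force: [0.1, 0.2, 0.0]
opening: 1.002
gripper_force: 0.0
```

```bash
python3 -c "
from h import *
need([.465,-.355,.2],.62)"
```

```text
tcp [0.4273 0.291  0.2238] yang -0.106 tilt [0.004  0.0039] shift mm [-638.4  105.8   21.5] -0.726 F [0.1 0.2 0. ] open 1.002 t 13.925 q [-1.1   0.39  0.54  2.11 -0.31  0.71 -0.46]
```

{"op": "send_rows", "data": {
  "claw": [0, 0, 0, 0, 0, 0, 0, 0, 0, 0, 0, 0],
  "travel": [
    [-25, 5, 0],
    [-45, 8, 0],
    [-47, 8, 0],
    [-47, 8, 0],
    [-47, 8, 0],
    [-47, 8, 0],
    [-47, 8, 0],
    [-47, 8, 0],
    [-47, 8, 0],
    [-47, 8, 0],
    [-47, 7, 0],
    [-47, 7, 0]
  ],
  "yaw": [0, 0, 0, 0, 0, 0, 0, 0, 0, 0, 0, 0]
}}

```text
t: 15.42
tcp_pos: [0.4586, -0.2575, 0.2205]
tcp_rot: [-0.001, 0.744, 0.669, -0.0]
contact_force: [1.3, 0.1, -0.5]
opening: 0.999
gripper_force: 0.0
```

{"op": "send_rows", "data": {
  "claw": [0, 0, 0, 0, 0, 0, 0, 0, 0],
  "travel": [
    [-45, 7, 0],
    [-35, 6, 0],
    [-18, 2, 0],
    [0, 0, 0],
    [0, 0, 0],
    [0, 0, 0],
    [0, 0, 0],
    [0, 0, 0],
    [0, 0, 0]
  ],
  "yaw": [0, 0, 0, -0.18, -0.18, -0.18, -0.17, 0, 0]
}}

```text
t: 16.55
tcp_pos: [0.4637, -0.3548, 0.2209]
tcp_rot: [-0.0, 0.466, 0.885, 0.0]
contact_force: [0.6, 0.7, -0.1]
opening: 0.999
gripper_force: 0.0
```

Run:
```python
from h import *
need([.465,-.355,.2],.62)
t=optics.snapshot("top")[:,:,::-1]; s=optics.snapshot("side")[:,:,::-1]
cv2.imwrite("pics/t3.png",t); cv2.imwrite("pics/s3.png",s)
a=np.zeros((600,800,3),np.uint8)
a[:300]=tile(t,110,185,200,75,4); a[300:,:400]=tile(s,180,140,133,100,3)[:300,:400-1+1][:, :400] if False else cv2.resize(tile(s,180,140,100,75,4),(400,300)); a[300:,400:]=tile(s,215,250,100,75,4); cv2.imwrite("pics/c4.png",a)
```

```text
tcp [ 0.4637 -0.3548  0.2209] yang 0.6022 tilt [-0.0006  0.0008] shift mm [-0.9  0.9 20.9] -0.0178 F [ 0.6  0.7 -0.1] open 0.999 t 16.55 q [ 0.32  0.46  0.36  1.96 -0.22  0.76  1.4 ]
```

View pics/c4.png

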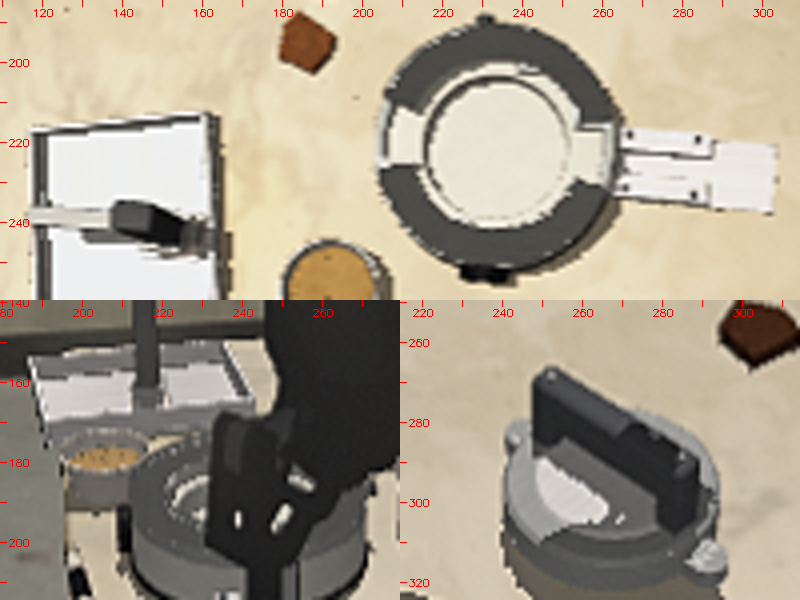

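Run:
```python
from fit import *
print("-----")
A=lambda x,y:((x+.5)/4-.5+110,(y+.5)/4-.5+185)
B=lambda x,y:((x-400+.5)/4-.5+215,(y-300+.5)/4-.5+250)
def circ(P,z,f=A,n="top"):
    p=np.array([atz(n,f(*q),z)[:2] for q in P]); r=least_squares(lambda q:np.hypot(*(p-q[:2]).T)-q[2],[.47,.04,.05]); print(z,r.x,(r.fun*1e3).round(1))
circ([(423,150),(440,105),(497,75),(550,95),(575,140),(445,207),(497,229),(550,207)],.04)
circ([(490,20),(430,45),(560,42),(600,85),(618,130),(400,225),(440,255),(500,270),(560,250),(600,212)],.06)
P=np.array([atz("side",S2(*q),.019)[:2] for q in[(478,392),(697,515)]]); v=P[1]-P[0]; print("noses",P.mean(0),np.hypot(*v),np.arctan2(v[1],v[0]))
P=np.array([atz("side",S2(*q),.074)[:2] for q in[(519,325),(655,408)]]); v=P[1]-P[0]; print("bar side",P.mean(0),np.hypot(*v),np.arctan2(v[1],v[0]))
P=np.array([atz("side",B(*q),.074)[:2] for q in[(548,372),(686,458)]]); v=P[1]-P[0]; print("bar side now",P.mean(0),np.hypot(*v),np.arctan2(v[1],v[0]))
P=np.array([atz("side",B(*q),.024)[:2] for q in[(516,435),(708,555)]]); v=P[1]-P[0]; print("lug discs now",P.mean(0),np.hypot(*v),np.arctan2(v[1],v[0]))
for nm,a,b in(("gapL",(381,138),(423,142)),):print(nm,atz("top",A(*a),.053),atz("top",A(*b),.053))
print([atz("top",A(*q),.004) for q in [(777,146),(774,213)]],[atz("top",A(*q),.024) for q in [(713,137),(711,207)]])
```

```text
kettle [0.473  0.0458] [ 0.6079 -1.7688  0.1845  1.4192 -1.6741  2.2237 -0.7339 -1.2253]
side r check [0.0873 0.0972 0.1161 0.1185]
rail end [ 0.4753 -0.1559  0.004 ]
rail end [ 0.4252 -0.1504  0.004 ]
rail end side [ 0.4269 -0.1525  0.004 ]
rail end side [ 0.4742 -0.1586  0.004 ]
slot end [ 0.4807 -0.1112  0.004 ]
slot end [ 0.4306 -0.106   0.004 ]
tip [0.4713 0.015  0.076 ] post top [array([ 0.4715, -0.0556,  0.124 ]), array([ 0.4698, -0.0821,  0.124 ]), array([ 0.4497, -0.0803,  0.124 ]), array([ 0.4514, -0.0546,  0.124 ])]
post side [array([ 0.4552, -0.0572,  0.124 ]), array([ 0.4721, -0.0601,  0.124 ])]
bar ends (array([ 0.4377, -0.311 ,  0.0646]), np.float64(0.008206465591636222)) (array([ 0.493 , -0.3934,  0.0767]), np.float64(0.000677996411483918))
lug (array([ 0.4274, -0.3072,  0.0215]), np.float64(0.004414784465128073)) lugB side [ 0.5051 -0.4074  0.024 ]
bark tops bar [array([ 0.4323, -0.308 ,  0.074 ]), array([ 0.4938, -0.3945,  0.074 ])]
ring disc [ 0.4649 -0.355   0.0541] [ 0.7372  0.231  -1.4206  1.6154 -0.155  -1.0081]
tray [array([0.5045, 0.3853, 0.025 ]), array([0.5088, 0.2524, 0.025 ]), array([0.3349, 0.243 , 0.025 ]), array([0.3278, 0.3731, 0.025 ])]
-----
0.04 [0.4726 0.047  0.0549] [-0.5 -0.4  0.8 -0.2  0.   0.3  0.7 -0.7]
0.06 [0.4745 0.0488 0.087 ] [ 2.9 -1.3 -0.4 -1.9 -0.  -0.3 -0.9  1.   0.1  0.7]
noses [ 0.4662 -0.358 ] 0.13720594124647523 -0.840160837935299
bar side [ 0.4667 -0.356 ] 0.08765982521298983 -0.9161496216734862
bar side now [ 0.4676 -0.3564] 0.08967525971754464 -0.9270852735085297
lug discs now [ 0.4646 -0.3583] 0.1252563962411865 -0.8951987180289482
gapL [0.4831 0.1297 0.053 ] [0.4791 0.1001 0.053 ]
[array([ 0.4746, -0.1566,  0.004 ]), array([ 0.4252, -0.1511,  0.004 ])] [array([ 0.4797, -0.1079,  0.024 ]), array([ 0.4289, -0.1035,  0.024 ])]
```

{"op": "send_rows", "data": {
  "claw": [0, 0, 0, 0, 0, 0, 0, 0, 0, 0],
  "travel": [
    [0, 0, 0],
    [0, 2, 20],
    [-2, 0, 25],
    [0, 0, 30],
    [0, 0, 30],
    [0, 0, 30],
    [0, 0, 20],
    [0, 0, 10],
    [0, 0, 4],
    [0, 0, 0]
  ],
  "yaw": [-0.035, 0, 0, 0, 0, 0, 0, 0, 0, 0]
}}

```text
t: 17.9
tcp_pos: [0.467, -0.3562, 0.0526]
tcp_rot: [0.0, 0.449, 0.893, -0.0]
contact_force: [0.1, -0.3, 0.1]
opening: 0.994
gripper_force: 0.0
```

```bash
python3 -c "
from h import *
need([.4655,-.3565,.051],.64)"
```

```text
tcp [ 0.467  -0.3562  0.0526] yang 0.6391 tilt [ 0.0007 -0.0005] shift mm [ 0.6 -1.4  1.6] -0.0009 F [ 0.1 -0.3  0.1] open 0.994 t 17.9 q [ 0.42  0.7   0.22  2.04 -0.33  0.43  1.53]
```

{"op": "send_rows", "data": {
  "claw": [120, 160, 190, 210, 230, 255, 255, 255, 255],
  "travel": [
    [0.6, -1, 0],
    [0, 0, 0],
    [0, 0, 0],
    [0, 0, 0],
    [0, 0, 0],
    [0, 0, 0],
    [0, 0, 0],
    [0, 0, 0],
    [0, 0, 0]
  ],
  "yaw": [0, 0, 0, 0, 0, 0, 0, 0, 0]
}}

```text
t: 19.02
tcp_pos: [0.4654, -0.3562, 0.0525]
tcp_rot: [0.0, 0.449, 0.893, -0.0]
contact_force: [-0.7, -0.6, 5.5]
opening: 0.199
gripper_force: 59.6
```

{"op": "send_rows", "data": {
  "claw": [255, 255, 255, 255, 255, 255, 255],
  "travel": [
    [0, 0, -5],
    [0, 0, -15],
    [0, 0, -25],
    [0, 0, -25],
    [0, 0, -25],
    [0, 0, -15],
    [0, 0, 0]
  ],
  "yaw": [0, 0, 0, 0, 0, 0, 0]
}}

```text
t: 19.9
tcp_pos: [0.4661, -0.3562, 0.1633]
tcp_rot: [0.001, 0.449, 0.893, -0.0]
contact_force: [0.6, -0.2, -3.8]
opening: 0.203
gripper_force: 59.0
```

```bash
python3 -c "
from h import *
need([.4733,.0475,.16],-.113)"
```

```text
tcp [ 0.4661 -0.3562  0.1633] yang 0.6393 tilt [ 0.002  -0.0012] shift mm [319.7 246.7   2.9] 0.7523 F [ 0.6 -0.2 -3.8] open 0.203 t 19.9 q [ 0.35  0.54  0.31  2.   -0.26  0.64  1.47]
```

{"op": "send_rows", "data": {
  "claw": [255, 255, 255, 255, 255, 255],
  "travel": [
    [0, 0, 0],
    [0, 0, 0],
    [0, 0, 0],
    [0, 0, 0],
    [0, 0, 0],
    [0, 0, 0]
  ],
  "yaw": [0.15, 0.15, 0.15, 0.15, 0.15, 0]
}}

```text
t: 20.65
tcp_pos: [0.465, -0.3551, 0.1609]
tcp_rot: [-0.001, 0.745, 0.668, -0.001]
contact_force: [-0.7, 0.6, -4.2]
opening: 0.204
gripper_force: 58.8
```

{"op": "send_rows", "data": {
  "claw": [255, 255, 255, 255, 255, 255, 255, 255, 255, 255, 255, 255],
  "travel": [
    [25, -2, 0],
    [40, -4, 0],
    [40, -4, 0],
    [40, -4, 0],
    [40, -4, 0],
    [40, -4, 0],
    [40, -4, 0],
    [40, -4, 0],
    [40, -4, 0],
    [35, -3, 0],
    [22, -2, 0],
    [0, 0, 0]
  ],
  "yaw": [0, 0, 0, 0, 0, 0, 0, 0, 0, 0, 0, 0]
}}

```text
t: 22.15
tcp_pos: [0.4711, 0.0501, 0.1618]
tcp_rot: [-0.0, 0.743, 0.669, -0.0]
contact_force: [0.4, -0.6, -3.8]
opening: 0.199
gripper_force: 58.8
```

Run:
```python
from h import *
need([.4733,.0475,.16],-.113)
s=optics.snapshot("side")[:,:,::-1]; t=optics.snapshot("top")[:,:,::-1]
cv2.imwrite("pics/t4.png",t); cv2.imwrite("pics/s4.png",s)
a=np.zeros((600,800,3),np.uint8)
a[:,:500]=tile(s,195,130,100,120,5); a[:,500:]=tile(t,205,180,60,120,5); cv2.imwrite("pics/c5.png",a)
```

```text
tcp [0.4711 0.0501 0.1618] yang -0.1041 tilt [-0.0006  0.0006] shift mm [-2.3  2.4  1.8] 0.0089 F [ 0.4 -0.6 -3.8] open 0.199 t 22.15 q [-0.64  0.47  0.58  2.25 -0.49  0.55  0.22]
```

View pics/c5.png

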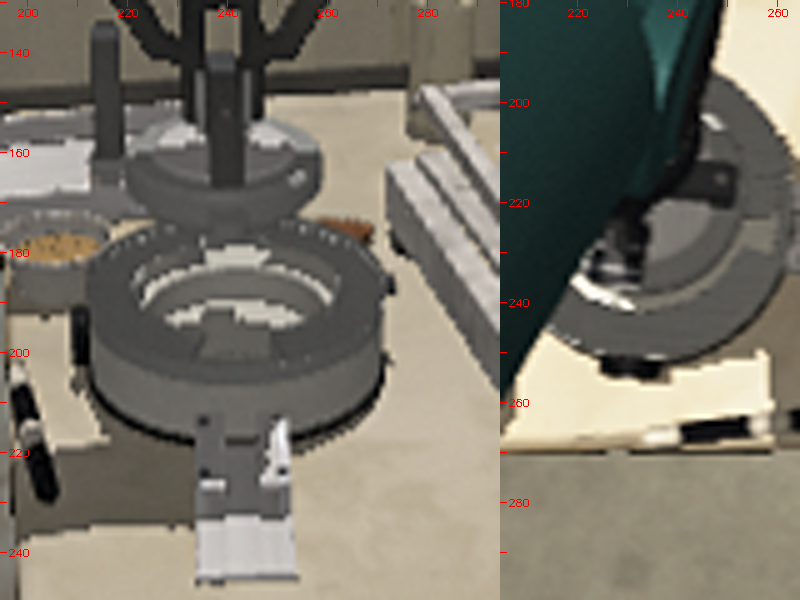

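Run:
```python
from h import *
s=cv2.imread("pics/s4.png")
c=cv2.resize(s[135:210,205:285],None,fx=7.5,fy=7.5,interpolation=cv2.INTER_CUBIC)
c=np.clip((c.astype(float)/255)**.5*255,0,255).astype(np.uint8)
c0=c.copy()
def draw(P,col):
    q=((proj("side",P)-[205,135]+.5)*7.5).astype(np.int32); cv2.polylines(c,[q],False,col,1)
a=np.linspace(0,2*np.pi,90); o=np.array([.4711,.0501,.1618-.0525]); th=np.pi/2-.1041
C=lambda r,z,o:np.c_[o[0]+r*np.cos(a),o[1]+r*np.sin(a),np.full(90,o[2]+z)]
draw(C(.055,.033,o),(0,0,255)); draw(C(.055,.014,o),(0,0,255))
u=np.array([np.cos(th),np.sin(th),0]);v=np.array([-u[1],u[0],0])
for sg in(1,-1):
    draw(np.array([o+u*sg*r+v*w+[0,0,.024] for r,w in[(.055,.01),(.065,.01),(.072,0),(.065,-.01),(.055,-.01)]]),(0,255,0))
    draw(np.array([o+u*.05*sg+v*w+[0,0,.074] for w in(-.009,.009)]),(255,0,0))
k=np.array([.4733,.0475,0]); draw(C(.061,.06,k),(255,255,0)); draw(C(.086,.06,k),(255,255,0))
cv2.imwrite("pics/c6.png",c)
```

```text
(no output)
```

View pics/c6.png

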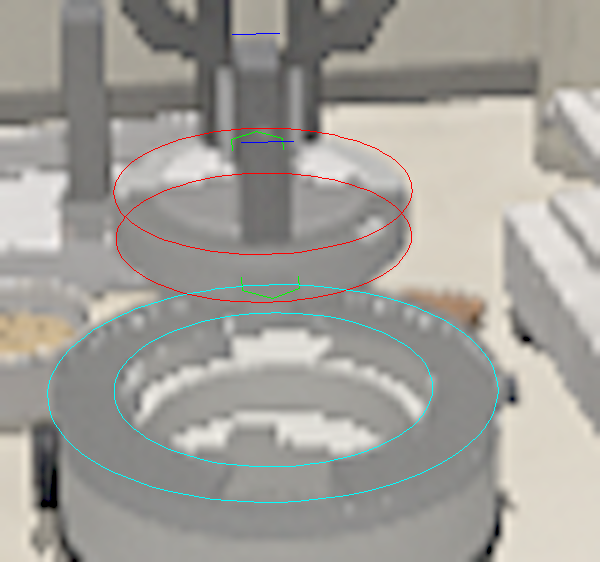

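{"op": "send_rows", "data": {
  "claw": [255, 255, 255, 255, 255, 255, 255],
  "travel": [
    [-2, 3, 0],
    [0, 0, 10],
    [0, 0, 20],
    [0, 0, 20],
    [0, 0, 10],
    [0, 0, 3],
    [0, 0, 0]
  ],
  "yaw": [0.009, 0, 0, 0, 0, 0, 0]
}}

```text
t: 23.12
tcp_pos: [0.4743, 0.0453, 0.0993]
tcp_rot: [0.0, 0.748, 0.663, 0.0]
contact_force: [0.1, 0.0, -4.0]
opening: 0.199
gripper_force: 58.7
```

```bash
python3 -c "
from h import *
need([.474,.0478,.0785],-.113)"
```

```text
tcp [0.4743 0.0453 0.0993] yang -0.1204 tilt [ 0.0004 -0.    ] shift mm [ 2.5 -0.6 20.8] -0.0074 F [ 0.1  0.  -4. ] open 0.199 t 23.125 q [-0.52  0.57  0.45  2.27 -0.62  0.41  0.32]
```

{"op": "send_rows", "data": {
  "claw": [255, 255, 255, 255, 255],
  "travel": [
    [2.3, 0, 0],
    [0, 0, 3],
    [0, 0, 3],
    [0, 0, 2],
    [0, 0, 0]
  ],
  "yaw": [-0.007, 0, 0, 0, 0]
}}

```text
t: 23.75
tcp_pos: [0.4742, 0.0478, 0.0911]
tcp_rot: [-0.0, 0.746, 0.666, -0.0]
contact_force: [-0.9, 0.5, -2.9]
opening: 0.201
gripper_force: 59.1
```

{"op": "send_rows", "data": {
  "claw": [255, 255, 255, 255],
  "travel": [
    [0, 0, 2],
    [0, 0, 2],
    [0, 0, 1],
    [0, 0, 0]
  ],
  "yaw": [0, 0, 0, 0]
}}

```text
t: 24.25
tcp_pos: [0.4746, 0.0495, 0.0873]
tcp_rot: [-0.001, 0.746, 0.666, 0.001]
contact_force: [-3.0, 4.3, 11.3]
opening: 0.201
gripper_force: 61.5
```

{"op": "send_rows", "data": {
  "claw": [255, 255, 255, 255],
  "travel": [
    [0, 0, -1],
    [2, -0.8, 0],
    [1, 0, 0],
    [0, 0, 0]
  ],
  "yaw": [0, 0, 0, 0]
}}

```text
t: 24.75
tcp_pos: [0.4746, 0.0499, 0.0876]
tcp_rot: [0.001, 0.746, 0.666, 0.0]
contact_force: [-1.2, 0.1, 7.2]
opening: 0.2
gripper_force: 60.6
```

{"op": "send_rows", "data": {
  "claw": [255, 255, 255, 255],
  "travel": [
    [0, 0, 1],
    [0, 0, 1],
    [0, 0, 1],
    [0, 0, 0]
  ],
  "yaw": [0, 0, 0, 0]
}}

```text
t: 25.25
tcp_pos: [0.4747, 0.0513, 0.085]
tcp_rot: [0.0, 0.746, 0.666, 0.001]
contact_force: [-1.4, 2.7, 11.6]
opening: 0.203
gripper_force: 61.7
```

{"op": "send_rows", "data": {
  "claw": [255, 255, 255, 255],
  "travel": [
    [1.5, -0.5, 0],
    [0, 0, 1.5],
    [0, 0, 1],
    [0, 0, 0]
  ],
  "yaw": [0, 0, 0, 0]
}}

```text
t: 25.75
tcp_pos: [0.4751, 0.052, 0.0825]
tcp_rot: [0.001, 0.746, 0.666, 0.001]
contact_force: [0.7, -0.4, 2.6]
opening: 0.199
gripper_force: 61.0
```

{"op": "send_rows", "data": {
  "claw": [255, 255, 255, 255],
  "travel": [
    [0, 0, 1],
    [0, 0, 1],
    [0, 0, 1],
    [0, 0, 0]
  ],
  "yaw": [0, 0, 0, 0]
}}

```text
t: 26.25
tcp_pos: [0.4752, 0.0518, 0.0817]
tcp_rot: [0.0, 0.747, 0.665, 0.002]
contact_force: [-4.3, -1.2, 37.0]
opening: 0.2
gripper_force: 66.0
```

Run:
```python
from h import *
need([.4743,.0478,.0785],-.113); o=manip.get_obs(); print(o["torque"],o["contact_force"])
s=optics.snapshot("side")[:,:,::-1]; t=optics.snapshot("top")[:,:,::-1]
cv2.imwrite("pics/t5.png",t); cv2.imwrite("pics/s5.png",s)
s=np.clip((s.astype(float)/255)**.6*255,0,255).astype(np.uint8);t=np.clip((t.astype(float)/255)**.6*255,0,255).astype(np.uint8)
a=np.zeros((600,800,3),np.uint8)
a[:,:480]=tile(s,204,140,80,100,6); a[:,480:]=tile(t,228,180,53,100,6)[:,:320] if False else np.pad(tile(t,225,180,53,100,6),((0,0),(0,2),(0,0))); cv2.imwrite("pics/c7.png",a)
```

```text
tcp [0.4752 0.0518 0.0817] yang -0.1149 tilt [0.0035 0.0027] shift mm [-4.1 -0.4  3.2] -0.0019 F [-4.3 -1.2 37. ] open 0.2 t 26.25 q [-0.49  0.6   0.4   2.28 -0.65  0.37  0.34]
[0.67123544 1.06859507 0.11517369] [-4.29893993 -1.18355871 37.0101634 ]
```

View pics/c7.png

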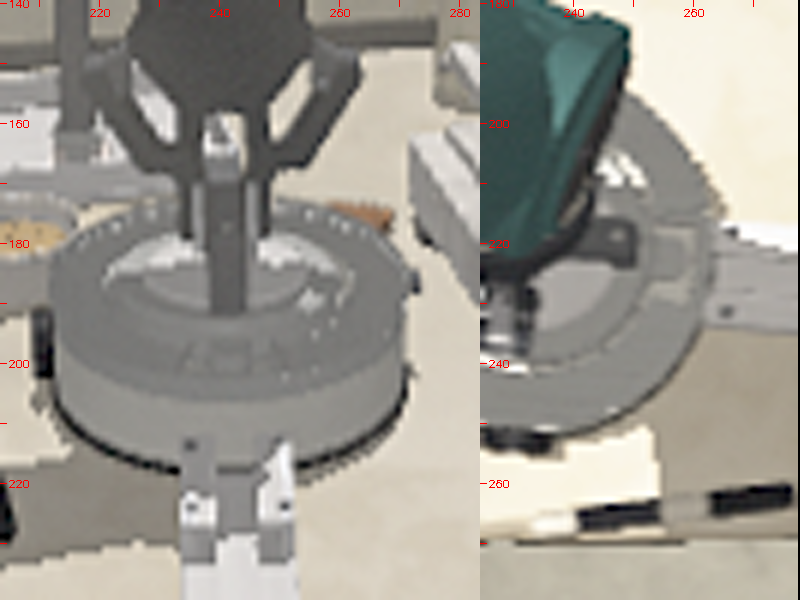

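{"op": "send_rows", "data": {
  "claw": [255, 225, 205, 180, 140, 120, 120, 120],
  "travel": [
    [0, 0, -2.5],
    [0, 0, 0],
    [0, 0, 0],
    [0, 0, 0],
    [0, 0, 0],
    [0, 0, 0],
    [0, 0, 0],
    [0, 0, 0]
  ],
  "yaw": [0, 0, 0, 0, 0, 0, 0, 0]
}}

```text
t: 27.35
tcp_pos: [0.4734, 0.0524, 0.0811]
tcp_rot: [-0.0, 0.746, 0.666, -0.0]
contact_force: [-0.7, 0.6, 0.5]
opening: 0.53
gripper_force: 0.0
```

```bash
python3 -c "
from h import *
need([.4752,.0518,.078],-.113)"
```

```text
tcp [0.4734 0.0524 0.0811] yang -0.1129 tilt [-0.0002 -0.0001] shift mm [-0.4  1.8  3.1] 0.0001 F [-0.7  0.6  0.5] open 0.53 t 27.35 q [-0.5   0.6   0.4   2.28 -0.65  0.37  0.34]
```

Run:
```python
from h import *
A=lambda x,y:((x-480+.5)/6-.5+225,(y+.5)/6-.5+180)
for z in(.1,.103):
  P=np.mean([atz("top",A(*q),z) for q in [(637,219),(635,262)]],0); print(P, P+.05*np.array([.113,.9936,0]))
# rail-end based kettle centre and side bar end
B=lambda x,y:((x+.5)/6-.5+204,(y+.5)/6-.5+140)
print(atz("side",B(222,118),.1), atz("side",B(227,312),.059))
```

```text
[0.46876817 0.0005838  0.1       ] [0.47441817 0.0502638  0.1       ]
[0.46826543 0.00058902 0.103     ] [0.47391543 0.05026902 0.103     ]
[0.48667485 0.14248    0.1       ] [0.46983213 0.01691085 0.059     ]
```

{"op": "send_rows", "data": {
  "claw": [120, 120, 150, 190, 220, 255, 255, 255, 255],
  "travel": [
    [-1.8, 1.4, 1],
    [0, 0, 2.5],
    [0, 0, 0],
    [0, 0, 0],
    [0, 0, 0],
    [0, 0, 0],
    [0, 0, 0],
    [0, 0, 0],
    [0, 0, 0]
  ],
  "yaw": [0, 0, 0, 0, 0, 0, 0, 0, 0]
}}

```text
t: 28.48
tcp_pos: [0.4751, 0.0507, 0.0777]
tcp_rot: [0.0, 0.746, 0.666, 0.0]
contact_force: [2.6, 1.2, -2.3]
opening: 0.203
gripper_force: 59.7
```

{"op": "send_rows", "data": {
  "claw": [255, 255, 255],
  "travel": [
    [0, 0, 0.5],
    [0, 0, 0.5],
    [0, 0, 0]
  ],
  "yaw": [0, 0, 0]
}}

```text
t: 28.85
tcp_pos: [0.4752, 0.0504, 0.0773]
tcp_rot: [0.0, 0.746, 0.666, 0.001]
contact_force: [1.7, 0.3, 5.0]
opening: 0.204
gripper_force: 61.2
```

{"op": "send_rows", "data": {
  "claw": [255, 255, 255, 255],
  "travel": [
    [0, 0, 0],
    [0, 0, 0],
    [0, 0, 0],
    [0, 0, 0]
  ],
  "yaw": [0.1, 0.1, 0.1, 0]
}}

```text
t: 29.35
tcp_pos: [0.4771, 0.0504, 0.0773]
tcp_rot: [0.002, 0.834, 0.552, 0.001]
contact_force: [4.9, -1.2, 3.3]
opening: 0.202
gripper_force: 118.3
```

```bash
python3 -c "
from h import *
need([.475,.0505,.077],-.113-np.pi/2); print(manip.get_obs()['torque'])"
```

```text
tcp [0.4771 0.0504 0.0773] yang -0.4001 tilt [ 0.0043 -0.0025] shift mm [-0.7 -2.   0.3] 1.2837 F [ 4.9 -1.2  3.3] open 0.202 t 29.35 q [-0.54  0.62  0.46  2.28 -0.75  0.39  0.16]
[-0.28167095 -1.10239085  2.38060862]
```

{"op": "send_rows", "data": {
  "claw": [255, 255],
  "travel": [
    [0, 0, 0],
    [0, 0, 0]
  ],
  "yaw": [-0.08, 0]
}}

```text
t: 29.6
tcp_pos: [0.4765, 0.0505, 0.0772]
tcp_rot: [0.001, 0.815, 0.579, 0.002]
contact_force: [5.5, 0.9, 2.2]
opening: 0.201
gripper_force: 82.4
```

```bash
python3 -c "
from h import *
need([.475,.0505,.077],-.113-np.pi/2); print(manip.get_obs()['torque'],manip.get_obs()['gripper_force'])
s=optics.snapshot('side')[:,:,::-1]; cv2.imwrite('pics/s6.png',s)
t=optics.snapshot('top')[:,:,::-1]; cv2.imwrite('pics/t6.png',t)
s5=cv2.imread('pics/s5.png')
g=lambda s:np.clip((s.astype(float)/255)**.5*255,0,255).astype(np.uint8)
t5=cv2.imread('pics/t5.png')
a=np.zeros((600,800,3),np.uint8)
a[:300,:400]=tile(g(s5),212,160,66,50,6)[:, :396].repeat(1,0) if False else cv2.resize(g(s5)[160:210,212:279],(400,300),interpolation=2)
a[:300,400:]=cv2.resize(g(s)[160:210,212:279],(400,300),interpolation=2)
a[300:,:400]=cv2.resize(g(t5)[200:250,215:282],(400,300),interpolation=2)
a[300:,400:]=cv2.resize(g(t)[200:250,215:282],(400,300),interpolation=2)
cv2.imwrite('pics/c8.png',a)"
```

```text
tcp [0.4765 0.0505 0.0772] yang -0.3352 tilt [0.0035 0.0004] shift mm [-0.5 -1.4  0.2] 1.3486 F [5.5 0.9 2.2] open 0.201 t 29.6 q [-0.52  0.62  0.44  2.28 -0.73  0.38  0.21]
[ 0.15801403 -1.15791206  0.60558645] 82.41255861707032
```

View pics/c8.png

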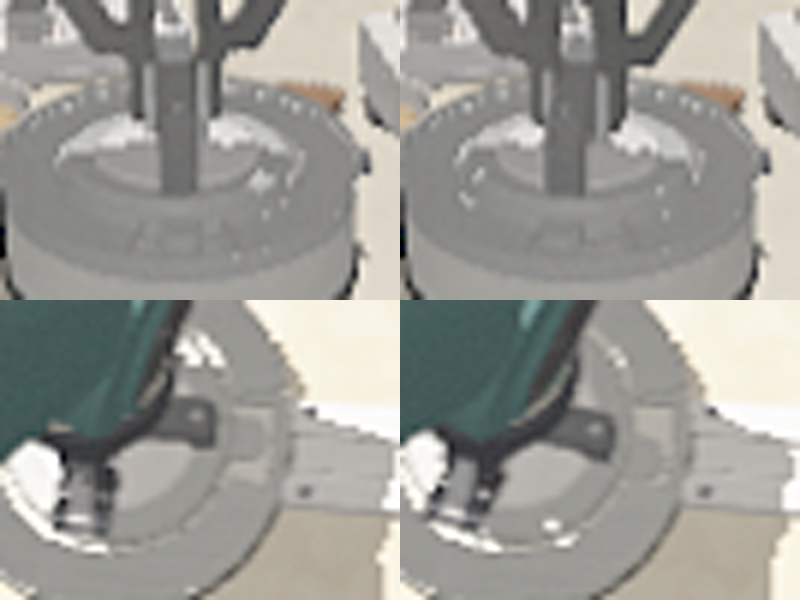

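{"op": "send_rows", "data": {
  "claw": [255, 255, 255, 255],
  "travel": [
    [0, 0, 0],
    [0, 0, 0],
    [0, 0, 0],
    [0, 0, 0]
  ],
  "yaw": [-0.1, -0.1, 0, 0]
}}

```text
t: 30.2
tcp_pos: [0.4752, 0.0506, 0.077]
tcp_rot: [0.0, 0.754, 0.657, 0.001]
contact_force: [3.5, 0.8, 4.4]
opening: 0.205
gripper_force: 61.0
```

```bash
python3 -c "
from h import *
need([.475,.0505,.077],-.113); print(manip.get_obs()['torque'],manip.get_obs()['gripper_force'])"
```

```text
tcp [0.4752 0.0506 0.077 ] yang -0.1361 tilt [0.0009 0.0006] shift mm [-0.1 -0.2 -0. ] -0.0231 F [3.5 0.8 4.4] open 0.205 t 30.2 q [-0.49  0.61  0.39  2.28 -0.67  0.36  0.34]
[ 0.66863062 -0.97000375  0.0981597 ] 61.02139949798584
```

{"op": "send_rows", "data": {
  "claw": [255, 255, 255, 255, 255],
  "travel": [
    [0, 0, 1],
    [0, 0, 1],
    [0, 0, 0],
    [0, 0, 0],
    [0, 0, 0]
  ],
  "yaw": [0, 0.04, -0.06, 0.04, -0.01]
}}

```text
t: 30.82
tcp_pos: [0.4752, 0.0498, 0.0753]
tcp_rot: [0.001, 0.757, 0.654, 0.0]
contact_force: [3.5, -0.2, 8.3]
opening: 0.203
gripper_force: 61.7
```

```bash
python3 -c "
from h import *
need([.475,.0505,.077],-.113); print(manip.get_obs()['torque'],manip.get_obs()['gripper_force'])"
```

```text
tcp [0.4752 0.0498 0.0753] yang -0.1454 tilt [ 0.0014 -0.0005] shift mm [ 0.7 -0.3 -1.7] -0.0324 F [ 3.5 -0.2  8.3] open 0.203 t 30.825 q [-0.49  0.61  0.39  2.28 -0.67  0.36  0.33]
[ 4.68150572e-01 -9.03051667e-01 -6.31782682e-04] 61.695197224617004
```

{"op": "send_rows", "data": {
  "claw": [255, 255, 255, 255, 255, 255],
  "travel": [
    [0, 0, 1],
    [0, 0, 1],
    [0, 0, 1],
    [0, 0, 0],
    [0, 0, 0],
    [0, 0, 0]
  ],
  "yaw": [-0.02, 0.04, -0.06, 0.04, -0.02, 0]
}}

```text
t: 31.58
tcp_pos: [0.4753, 0.0487, 0.0733]
tcp_rot: [0.001, 0.752, 0.66, 0.001]
contact_force: [1.3, -2.8, 20.3]
opening: 0.202
gripper_force: 63.7
```

```bash
python3 -c "
from h import *
need([.475,.0505,.077],-.113); print(manip.get_obs()['torque'],manip.get_obs()['gripper_force'])"
```

```text
tcp [0.4753 0.0487 0.0733] yang -0.1302 tilt [ 0.0022 -0.0002] shift mm [ 1.8 -0.5 -3.7] -0.0172 F [ 1.3 -2.8 20.3] open 0.202 t 31.575 q [-0.48  0.61  0.38  2.28 -0.67  0.35  0.35]
[ 0.02401734 -0.26257605 -0.2966709 ] 63.71990919113159
```

{"op": "send_rows", "data": {
  "claw": [255, 255, 255, 255, 255, 255],
  "travel": [
    [-1, 0, 0],
    [0, 0, 1],
    [0, 0, 1],
    [0, 0, 0],
    [0, 0, 0],
    [0, 0, 0]
  ],
  "yaw": [-0.02, 0.04, -0.06, 0.04, -0.02, 0]
}}

```text
t: 32.33
tcp_pos: [0.4753, 0.0487, 0.0732]
tcp_rot: [-0.001, 0.746, 0.666, 0.002]
contact_force: [-2.4, 0.7, 43.7]
opening: 0.201
gripper_force: 67.5
```

```bash
python3 -c "
from h import *
need([.475,.0505,.077],-.113); print(manip.get_obs()['torque'],manip.get_obs()['gripper_force'])"
```

```text
tcp [0.4753 0.0487 0.0732] yang -0.114 tilt [0.0028 0.0039] shift mm [ 1.7 -0.5 -3.8] -0.001 F [-2.4  0.7 43.7] open 0.201 t 32.325 q [-0.47  0.61  0.37  2.28 -0.67  0.35  0.36]
[ 0.39432832  0.60194876 -0.85097378] 67.52864241600037
```

{"op": "send_rows", "data": {
  "claw": [255, 255, 255, 255, 255],
  "travel": [
    [0, 0, -2.5],
    [0, 0, 0],
    [0, 0, 0],
    [0, 0, 0],
    [0, 0, 0]
  ],
  "yaw": [0, 0.1, 0.1, 0.1, 0]
}}

```text
t: 32.95
tcp_pos: [0.476, 0.0483, 0.0733]
tcp_rot: [0.001, 0.836, 0.549, 0.001]
contact_force: [3.5, -1.7, 13.5]
opening: 0.2
gripper_force: 62.7
```

```bash
python3 -c "
from h import *
need([.475,.0487,.073],-.113-np.pi/2); print(manip.get_obs()['torque'],manip.get_obs()['gripper_force'])"
```

```text
tcp [0.476  0.0483 0.0733] yang -0.4073 tilt [ 0.0034 -0.001 ] shift mm [-0.  -1.1  0.3] 1.2765 F [ 3.5 -1.7 13.5] open 0.2 t 32.95 q [-0.53  0.63  0.45  2.28 -0.77  0.38  0.17]
[ 0.21975712 -0.76570707 -0.03818214] 62.681018114089966
```

{"op": "send_rows", "data": {
  "claw": [255, 255, 255, 255, 255, 255, 255, 255, 255],
  "travel": [
    [0, 0, -0.5],
    [0, 0, 0],
    [0, 0, 0],
    [0, 0, 0],
    [0, 0, 0],
    [0, 0, 0],
    [0, 0, 0],
    [0, 0, 0],
    [0, 0, 0]
  ],
  "yaw": [0.12, 0.12, 0.12, 0.12, 0.12, 0.12, 0.12, 0.1, 0]
}}

```text
t: 34.08
tcp_pos: [0.4763, 0.0476, 0.0734]
tcp_rot: [0.002, 0.994, 0.111, 0.002]
contact_force: [5.9, -1.6, 5.6]
opening: 0.205
gripper_force: 61.5
```

```bash
python3 -c "
from h import *
need([.475,.0487,.073],-.113-np.pi/2); print(manip.get_obs()['torque'],manip.get_obs()['gripper_force'])"
```

```text
tcp [0.4763 0.0476 0.0734] yang -1.3482 tilt [ 0.0041 -0.0033] shift mm [-1.1 -1.4  0.4] 0.3356 F [ 5.9 -1.6  5.6] open 0.205 t 34.075 q [-0.69  0.7   0.7   2.29 -1.04  0.5  -0.49]
[-0.26009302 -1.21454961 -0.03830826] 61.48774981498718
```

Now the last 0.34 rad, slowly, past the catch to the stop.

{"op": "send_rows", "data": {
  "claw": [255, 255, 255, 255, 255, 255, 255],
  "travel": [
    [0, 0, 0],
    [0, 0, 0],
    [0, 0, 0],
    [0, 0, 0],
    [0, 0, 0],
    [0, 0, 0],
    [0, 0, 0]
  ],
  "yaw": [0.06, 0.06, 0.06, 0.06, 0.06, 0.05, 0]
}}

```text
t: 34.95
tcp_pos: [0.4768, 0.0479, 0.0734]
tcp_rot: [0.002, 0.998, -0.062, 0.002]
contact_force: [6.1, -2.8, 3.1]
opening: 0.204
gripper_force: 61.5
```

```bash
python3 -c "
from h import *
need([.475,.0487,.073],-.113-np.pi/2); print(manip.get_obs()['torque'],manip.get_obs()['gripper_force'])"
```

```text
tcp [0.4768 0.0479 0.0734] yang -1.6945 tilt [ 0.0044 -0.0034] shift mm [-1.9 -0.6  0.3] -0.0107 F [ 6.1 -2.8  3.1] open 0.204 t 34.95 q [-0.75  0.74  0.79  2.29 -1.11  0.56 -0.76]
[-0.30535689 -1.36091703  0.50558341] 61.49829626083374
```

Torque is rising slightly; push on to the solid stop.

{"op": "send_rows", "data": {
  "claw": [255, 255, 255, 255],
  "travel": [
    [0, 0, 0],
    [0, 0, 0],
    [0, 0, 0],
    [0, 0, 0]
  ],
  "yaw": [0.04, 0.04, 0.03, 0]
}}

```text
t: 35.45
tcp_pos: [0.4763, 0.0488, 0.0735]
tcp_rot: [0.001, 0.994, -0.112, 0.001]
contact_force: [6.2, -2.3, 7.3]
opening: 0.202
gripper_force: 111.7
```

```bash
python3 -c "
from h import *
need([.475,.0487,.073],-.113-np.pi/2); print(manip.get_obs()['torque'],manip.get_obs()['gripper_force'])"
```

```text
tcp [0.4763 0.0488 0.0735] yang -1.7949 tilt [ 0.0023 -0.0025] shift mm [-1.2  0.4  0.5] -0.1111 F [ 6.2 -2.3  7.3] open 0.202 t 35.45 q [-0.76  0.75  0.82  2.29 -1.13  0.58 -0.85]
[-0.19440398 -1.19817013  1.84876179] 111.67070545256138
```

{"op": "send_rows", "data": {
  "claw": [255, 255, 255],
  "travel": [
    [0, 0, 0],
    [0, 0, 0],
    [0, 0, 0]
  ],
  "yaw": [0.03, 0, 0]
}}

```text
t: 35.83
tcp_pos: [0.4763, 0.0488, 0.0735]
tcp_rot: [0.002, 0.992, -0.124, 0.001]
contact_force: [5.7, -3.0, 8.5]
opening: 0.202
gripper_force: 132.0
```

```bash
python3 -c "
from h import *
need([.475,.0487,.073],-.113-np.pi/2); print(manip.get_obs()['torque'],manip.get_obs()['gripper_force'])"
```

```text
tcp [0.4763 0.0488 0.0735] yang -1.8188 tilt [ 0.0016 -0.0033] shift mm [-1.2  0.4  0.5] -0.135 F [ 5.7 -3.   8.5] open 0.202 t 35.825 q [-0.77  0.76  0.82  2.29 -1.13  0.59 -0.87]
[-0.2750543  -1.16859725  2.81926851] 131.96030482649803
```

{"op": "send_rows", "data": {
  "claw": [255, 255, 255],
  "travel": [
    [0, 0, 0],
    [0, 0, 0],
    [0, 0, 0]
  ],
  "yaw": [-0.06, -0.08, 0]
}}

```text
t: 36.2
tcp_pos: [0.4756, 0.0489, 0.0733]
tcp_rot: [0.0, 0.998, -0.062, 0.001]
contact_force: [4.3, -0.4, 7.5]
opening: 0.199
gripper_force: 62.2
```

```bash
python3 -c "
from h import *
need([.475,.0487,.073],-.113-np.pi/2); print(manip.get_obs()['torque'],manip.get_obs()['gripper_force'])"
```

```text
tcp [0.4756 0.0489 0.0733] yang -1.6955 tilt [ 0.0024 -0.0003] shift mm [-0.6  0.3  0.3] -0.0117 F [ 4.3 -0.4  7.5] open 0.199 t 36.2 q [-0.75  0.74  0.79  2.29 -1.11  0.57 -0.76]
[-0.11017087 -1.08527388  0.29653254] 62.15721130371094
```

{"op": "send_rows", "data": {
  "claw": [255, 255],
  "travel": [
    [0, 0, 0],
    [0, 0, 0]
  ],
  "yaw": [-0.04, 0]
}}

```text
t: 36.45
tcp_pos: [0.4756, 0.049, 0.0733]
tcp_rot: [-0.0, 0.999, -0.044, 0.001]
contact_force: [3.7, 0.0, 7.5]
opening: 0.202
gripper_force: 61.8
```

```bash
python3 -c "
from h import *
need([.475,.0487,.073],-.113-np.pi/2); print(manip.get_obs()['torque'],manip.get_obs()['gripper_force'])"
```

```text
tcp [0.4756 0.049  0.0733] yang -1.6589 tilt [0.0027 0.0002] shift mm [-0.6  0.4  0.3] 0.0249 F [3.7 0.  7.5] open 0.202 t 36.45 q [-0.74  0.74  0.78  2.29 -1.1   0.56 -0.73]
[-0.01589042 -1.08901159 -0.16956007] 61.83631181716919
```

{"op": "send_rows", "data": {
  "claw": [255, 255],
  "travel": [
    [0, 0, 0],
    [0, 0, 0]
  ],
  "yaw": [-0.05, 0]
}}

```text
t: 36.7
tcp_pos: [0.4759, 0.0491, 0.0734]
tcp_rot: [-0.0, 1.0, -0.019, 0.002]
contact_force: [5.2, 0.2, 7.6]
opening: 0.203
gripper_force: 61.8
```

```bash
python3 -c "
from h import *
need([.475,.0487,.073],-.113-np.pi/2); print(manip.get_obs()['torque'],manip.get_obs()['gripper_force'])"
```

```text
tcp [0.4759 0.0491 0.0734] yang -1.6093 tilt [0.0031 0.0003] shift mm [-0.8  0.4  0.4] 0.0745 F [5.2 0.2 7.6] open 0.203 t 36.7 q [-0.73  0.73  0.77  2.29 -1.1   0.55 -0.69]
[ 0.06804188 -1.18599961 -0.21798564] 61.7815625667572
```

{"op": "send_rows", "data": {
  "claw": [255, 255, 255],
  "travel": [
    [0, -0.4, -0.5],
    [0, 0, 0],
    [0, 0, 0]
  ],
  "yaw": [0.04, 0.04, 0]
}}

```text
t: 37.08
tcp_pos: [0.4751, 0.0475, 0.0734]
tcp_rot: [0.002, 0.998, -0.058, 0.001]
contact_force: [4.4, -3.6, 1.7]
opening: 0.2
gripper_force: 61.4
```

```bash
python3 -c "
from h import *
need([.475,.0487,.073],-.113-np.pi/2); print(manip.get_obs()['torque'],manip.get_obs()['gripper_force'])"
```

```text
tcp [0.4751 0.0475 0.0734] yang -1.6862 tilt [ 0.002  -0.0047] shift mm [-0.3 -1.2  0.4] -0.0024 F [ 4.4 -3.6  1.7] open 0.2 t 37.075 q [-0.75  0.74  0.79  2.29 -1.11  0.56 -0.76]
[-0.75478161 -1.08213636  0.36260443] 61.40874981880188
```

{"op": "send_rows", "data": {
  "claw": [255, 255, 255],
  "travel": [
    [0, 0, 0],
    [0, 0, 0],
    [0, 0, 0]
  ],
  "yaw": [0.03, 0.02, 0]
}}

```text
t: 37.45
tcp_pos: [0.4756, 0.049, 0.0734]
tcp_rot: [0.001, 0.997, -0.079, 0.001]
contact_force: [5.3, -2.4, 2.2]
opening: 0.198
gripper_force: 67.0
```

```bash
python3 -c "
from h import *
need([.475,.0487,.073],-.113-np.pi/2); print(manip.get_obs()['torque'],manip.get_obs()['gripper_force'])"
```

```text
tcp [0.4756 0.049  0.0734] yang -1.7297 tilt [ 0.0014 -0.0029] shift mm [-0.5  0.3  0.4] -0.0459 F [ 5.3 -2.4  2.2] open 0.198 t 37.45 q [-0.75  0.75  0.8   2.29 -1.11  0.57 -0.79]
[-0.2730082  -1.17370619  1.16651944] 66.9542670249939
```

{"op": "send_rows", "data": {
  "claw": [255, 255, 255, 255, 255],
  "travel": [
    [0, 0, 0],
    [0, 0, 0],
    [0, 0, 0],
    [0, 0, 0],
    [0, 0, 0]
  ],
  "yaw": [0.03, 0.03, 0.03, 0, 0]
}}

```text
t: 38.08
tcp_pos: [0.4755, 0.0489, 0.0735]
tcp_rot: [0.003, 0.993, -0.115, 0.0]
contact_force: [4.9, -3.7, 4.3]
opening: 0.201
gripper_force: 120.5
```

```bash
python3 -c "
from h import *
need([.475,.0487,.073],-.113-np.pi/2); print(manip.get_obs()['torque'],manip.get_obs()['gripper_force'])"
```

```text
tcp [0.4755 0.0489 0.0735] yang -1.8021 tilt [-0.0006 -0.0054] shift mm [-0.4  0.4  0.5] -0.1183 F [ 4.9 -3.7  4.3] open 0.201 t 38.075 q [-0.77  0.76  0.82  2.29 -1.12  0.59 -0.86]
[-0.58877888 -1.19349721  3.86624596] 120.4803565889597
```

{"op": "send_rows", "data": {
  "claw": [255, 255, 255],
  "travel": [
    [0, 0, 0],
    [0, 0, 0],
    [0, 0, 0]
  ],
  "yaw": [-0.1, -0.1, 0]
}}

```text
t: 38.45
tcp_pos: [0.4759, 0.0495, 0.0733]
tcp_rot: [0.0, 1.0, -0.028, 0.001]
contact_force: [6.7, 0.0, 1.8]
opening: 0.205
gripper_force: 61.0
```

```bash
python3 -c "
from h import *
need([.475,.0487,.073],-.113-np.pi/2); print(manip.get_obs()['torque'],manip.get_obs()['gripper_force'])"
```

```text
tcp [0.4759 0.0495 0.0733] yang -1.6266 tilt [ 0.0027 -0.0007] shift mm [-0.8  0.8  0.3] 0.0572 F [6.7 0.  1.8] open 0.205 t 38.45 q [-0.74  0.73  0.78  2.29 -1.1   0.55 -0.71]
[-0.11216934 -1.36573103  0.04520608] 60.975762605667114
```

{"op": "send_rows", "data": {
  "claw": [255, 255, 255],
  "travel": [
    [0, 0, 0],
    [0, 0, 0],
    [0, 0, 0]
  ],
  "yaw": [-0.03, -0.03, 0]
}}

```text
t: 38.83
tcp_pos: [0.4764, 0.0504, 0.0734]
tcp_rot: [-0.001, 1.0, 0.001, 0.002]
contact_force: [6.1, 1.9, 0.7]
opening: 0.204
gripper_force: 60.8
```

```bash
python3 -c "
from h import *
need([.475,.0487,.073],-.113-np.pi/2); print(manip.get_obs()['torque'],manip.get_obs()['gripper_force'])"
```

```text
tcp [0.4764 0.0504 0.0734] yang -1.569 tilt [0.0033 0.0011] shift mm [-1.4  1.7  0.4] 0.1148 F [6.1 1.9 0.7] open 0.204 t 38.825 q [-0.73  0.73  0.76  2.29 -1.09  0.55 -0.66]
[ 0.36332825 -1.51964633 -0.40685303] 60.82881510257721
```

{"op": "send_rows", "data": {
  "claw": [255, 255, 255],
  "travel": [
    [0, 0, 0],
    [0, 0, 0],
    [0, 0, 0]
  ],
  "yaw": [-0.03, -0.02, 0]
}}

```text
t: 39.2
tcp_pos: [0.4769, 0.0511, 0.0734]
tcp_rot: [-0.001, 1.0, 0.026, 0.002]
contact_force: [7.3, 3.6, 1.1]
opening: 0.202
gripper_force: 60.8
```

```bash
python3 -c "
from h import *
need([.475,.0487,.073],-.113-np.pi/2); print(manip.get_obs()['torque'],manip.get_obs()['gripper_force'])"
```

```text
tcp [0.4769 0.0511 0.0734] yang -1.5192 tilt [0.0038 0.0021] shift mm [-2.   2.3  0.4] 0.1646 F [7.3 3.6 1.1] open 0.202 t 39.2 q [-0.72  0.72  0.75  2.29 -1.08  0.54 -0.62]
[ 0.66225211 -1.68219253 -0.52726828] 60.81562042236328
```

{"op": "send_rows", "data": {
  "claw": [255, 255, 255, 255, 255, 255, 255, 255, 255],
  "travel": [
    [0, 0, 0],
    [0, 0, 0],
    [0, 0, 0],
    [0, 0, 0],
    [0, 0, 0],
    [0, 0, 0],
    [0, 0, 0],
    [0, 0, 0],
    [0, 0, 0]
  ],
  "yaw": [0.06, 0.06, 0.06, 0.06, 0.06, 0.02, 0, -0.1, 0]
}}

```text
t: 40.33
tcp_pos: [0.4755, 0.049, 0.0734]
tcp_rot: [0.001, 0.997, -0.079, 0.001]
contact_force: [5.0, -1.7, 2.2]
opening: 0.201
gripper_force: 66.8
```

```bash
python3 -c "
from h import *
need([.475,.0487,.073],-.113-np.pi/2); print(manip.get_obs()['torque'],manip.get_obs()['gripper_force'])"
```

```text
tcp [0.4755 0.049  0.0734] yang -1.7294 tilt [ 0.0015 -0.0028] shift mm [-0.5  0.3  0.4] -0.0456 F [ 5.  -1.7  2.2] open 0.201 t 40.325 q [-0.75  0.75  0.8   2.29 -1.11  0.57 -0.79]
[-0.37888108 -1.26781861  1.13375851] 66.75441026687622
```

{"op": "send_rows", "data": {
  "claw": [225, 200, 150, 80, 0, 0, 0],
  "travel": [
    [0, 0, 0],
    [0, 0, 0],
    [0, 0, 0],
    [0, 0, 0],
    [0, 0, 0],
    [0, 0, 0],
    [0, 0, -2]
  ],
  "yaw": [0, 0, 0, 0, 0, 0, 0]
}}

```text
t: 41.2
tcp_pos: [0.4743, 0.05, 0.0752]
tcp_rot: [-0.0, 0.997, -0.081, -0.0]
contact_force: [-0.9, 0.0, 0.0]
opening: 1.0
gripper_force: 0.0
```

{"op": "send_rows", "data": {
  "claw": [0, 0, 0, 0, 0, 0, 0, 0, 0, 0, 0, 0],
  "travel": [
    [0, 0, -15],
    [0, 0, -30],
    [0, 0, -40],
    [0, 0, -40],
    [0, 0, -40],
    [0, 0, -20],
    [0, -40, 0],
    [0, -40, 0],
    [0, -40, 0],
    [0, -40, 0],
    [0, -40, 0],
    [0, 0, 0]
  ],
  "yaw": [0, 0, 0, 0, 0, 0, 0, 0, 0, 0, 0, 0]
}}

```text
t: 42.7
tcp_pos: [0.5068, 0.2514, 0.2595]
tcp_rot: [0.0, 0.997, -0.078, -0.0]
contact_force: [0.4, 0.4, -0.7]
opening: 1.0
gripper_force: 0.0
```

```bash
cat > bar.py <<'E'
from h import *
import sys
need([.475,.0487,.2])
t=optics.snapshot("top"); s=optics.snapshot("side"); cv2.imwrite(sys.argv[1]+"t.png",t[:,:,::-1]); cv2.imwrite(sys.argv[1]+"s.png",s[:,:,::-1])
for n,im in(("top",t),("side",s)):
    g=cv2.cvtColor(im,cv2.COLOR_RGB2GRAY); c=proj(n,[.475,.0487,.09])[0]
    m=np.zeros_like(g); p=proj(n,[[.475+.06*np.cos(a),.0487+.06*np.sin(a),.1] for a in np.linspace(0,6.28,40)]).astype(np.int32)
    cv2.fillPoly(m,[p],255); k=((g<70)&(m>0)).astype(np.uint8)
    N,L,S,_=cv2.connectedComponentsWithStats(k); i=1+S[1:,4].argmax(); (u,v),(w,h),_=r=cv2.minAreaRect(np.argwhere(L==i)[:,::-1].astype(np.float32))
    b=cv2.boxPoints(r); b=b[np.argsort(b[:,0]+b[:,1])]
    e=[np.mean([b[0],b[1]],0),np.mean([b[2],b[3]],0)] 
    W=[atz(n,x,.1)[:2] for x in e]; d=W[0]-W[1]; print(n,S[i],(w,h),np.round(e,1).tolist(),np.round(W,4).tolist(),np.arctan(d[1]/d[0]),np.hypot(*d))
E
python3 bar.py pics/r1
```

```text
tcp [0.5068 0.2514 0.2595] yang -1.726 tilt [-0.0004 -0.    ] shift mm [-1.000e-01  2.051e+02  5.950e+01] None F [ 0.4  0.4 -0.7] open 1.0 t 42.7 q [-1.32  0.67  1.22  1.98 -0.74  1.03 -1.48]
top [229 201  10  37  96] (6.5041422843933105, 36.388038635253906) [[235.3000030517578, 200.89999389648438], [232.10000610351562, 237.1999969482422]] [[0.5223, 0.0406], [0.4231, 0.052]] -0.11415413560787738 0.09986270445079173
side [224 173  36  10 261] (8.233416557312012, 35.21184539794922) [[223.89999389648438, 178.10000610351562], [259.1000061035156, 176.6999969482422]] [[0.4235, 0.0285], [0.5207, 0.0201]] -0.08623066910266516 0.09760144938495316
```

Run:
```python
from h import *
a=cv2.imread("pics/t3.png",0).astype(int); b=cv2.imread("pics/r1t.png",0).astype(int)
print(a[184:194,226:238]); print((b-a)[184:194,226:238]);
```

```text
[[216 216 216 215 214 215 214 215 216 217 216 216]
 [216 216 216 215 214 215 214 216 217 217 216 216]
 [215 216 217 216 216 217 216 217 217 216 217 216]
 [216 216 218 217 213 214 216 219 218 217 217 218]
 [216 218 216 195 144 146 169 193 219 220 219 218]
 [217 221 188  95  58  61  39 109 197 219 217 218]
 [211 218 184  95  68  69  38  80 149 174 170 194]
 [130 122 122  98  63  68  71  66  65  60  59  85]
 [128  69  72  74  76  75  75  76  74  73  73  73]
 [ 72  75  76  77  77  76  77  77  77  76  76  74]]
[[-2 -2 -2 -1 -2 -2 -1 -1  0 -2 -1 -2]
 [-1 -2 -1 -3  0 -2  0 -2 -3 -1 -2 -1]
 [-1 -1 -2 -2 -1 -2 -2 -2 -1 -1 -2 -1]
 [-3 -2 -1 -1 -2 -3 -1 -3 -1 -1 -1 -3]
 [-3 -2  0 -2 -1 -4 -2 -1 -1 -2 -3 -3]
 [-1 -1 -2 -3  1  0  0 -1 -3 -1 -1 -2]
 [-1 -4 -2 -1 -1  0 -1  0 -1 -2 -2 -1]
 [-1  1 -1 -2 -3 -3 -1  0 -2  1  0  1]
 [-1 -2 -1 -1 -1  1  1 -2 -3 -2 -1 -1]
 [-1 -1 -1 -1 -1 -1 -3  0 -1  1 -2  0]]
```

Run:
```python
from h import *
a=cv2.imread("pics/t3.png",0).astype(int); b=cv2.imread("pics/r1t.png",0).astype(int); c=cv2.imread("pics/top0.png",0).astype(int)
s=cv2.imread("pics/s4.png",0).astype(int); r=cv2.imread("pics/r1s.png",0).astype(int)
print("dog top",abs(b-a)[225:255,130:160].mean(),"dog side",abs(r-s)[135:165,205:225].mean())
for n,(u,v) in dict(bottle=(120,155),cup=(193,257),timer=(327,156),ba=(326,184),bb=(186,195)).items(): print(n,abs(b-c)[v-12:v+12,u-12:u+12].mean().round(1),abs(a-c)[v-12:v+12,u-12:u+12].mean().round(1))
```

```text
dog top 1.018888888888889 dog side 8.015
bottle 61.8 9.4
cup 44.8 11.2
timer 8.0 9.1
ba 9.5 10.7
bb 10.3 11.6
```

Run:
```python
from h import *
s=cv2.imread("pics/side0.png",0).astype(int); r=cv2.imread("pics/r1s.png",0).astype(int)
print("bottle",abs(r-s)[115:155,277:291].mean(),"cup",abs(r-s)[172:190,196:210].mean(),"ref",abs(r-s)[290:330,400:440].mean())
manip.job_done()
```

```text
bottle 1.3446428571428573 cup 12.924603174603174 ref 1.49875
the job is handed in; nothing more can be done
```

The job is handed in: the dog stands in the tray, and the ring is seated and turned a quarter turn clockwise to its solid stop, but I could not see whether the catch pin sprang out.

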